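Unplug the cradle, line up the sleeve and fit its cross pin

TASK

Pull the protective plug out of the leaning cradle's yoke and put it in the small parts tray, and turn the loose steel sleeve by its tommy bar until its cross-hole lines up with the hole in the yoke. Then take the cross pin (the long one, slim all the way down) out of the wooden block and pass it through until its collar is fully home on the yoke. Leave the other two pins standing in the block and do not disturb the other things on the bench.

Things in the scene. Friction and masses are not known exactly. Their poses are not given: they have to be found in the camera images.
- cradle: fixed steel bench cradle: base plate 130 x 110 x 12 (x, y, z) with a grey yoke (side plates' outer faces at y = +-34, yoke up to 106 above the bench) leaning 30 degrees from vertical to the cradle's -x side. Origin: centre of the underside, z up. The sleeve lies along its y axis, 62 above the bench; the tommy bar is at the sleeve's +y end
- bore_mouth (a point): centre of the 13.5 dia hole in the top face (40 x 52) of the yoke, where the pin enters. z points out of the hole, leaning 30 degrees from vertical to the cradle's -x side; y lies along the sleeve. Below, along -z: bridge 15 thick, sleeve from 18 to 54 down (cross-hole 15 wide), lower bridge to 69 down (14 dia hole), then free for 12
- sleeve_axis (a point): point on the sleeve's axis of turning, under the hole, 36 from bore_mouth along its -z; its y axis is the axis of turning, z as bore_mouth
- sleeve (a joint): turn of the sleeve (rad), -0.9 to 1.6: 0 = cross-hole in line with the yoke's hole, tommy bar parallel to the pin's way; positive = the bar leans from there to the cradle's +x side. Starts at 0.5 to 1.35; stays where it is left (friction 0.12 N m, about 2 N at the grip)
- bar_grip (a point): centre of the tommy bar's grip, a dark rod 14 dia x 44 long (22 either way) on a 10 dia bar that stands radially out of the sleeve, parallel to its cross-hole: 66 from the sleeve's axis, 75 to the cradle's +y side of the hole. z points outward along the bar
- pin_block: fixed wooden block 60 x 170 x 34 tall, three holes 27 deep in a row along its y axis, 55 apart, in which the three steel pins stand upright (their feet 7 above the bench), in any order. Origin: centre of its underside
- cross_pin_grip (a point): centre of the handle of the cross pin, the one to fit: handle 18 dia x 45 (z along the pin, to the handle's end); then a collar 26 dia x 5, its underside 27.5 below this point; then a slim shank 12 dia x 74 long, its tip tapered over 8 to 7 dia. About 0.12 kg. Stands with this point 108.5 above the bench
- plug_grip (a point): centre of the handle of a black plastic plug that sits loosely in the yoke's hole: handle 16 dia x 42 (z along it, out of the hole), then a collar 30 dia x 4 (underside 25 below this point, on bore_mouth at the start), then a spigot 12.2 dia x 15 long. 0.04 kg
- tray: fixed open aluminium parts tray, 130 x 110 x 25 tall (x, y, z), walls 4, floor about 4 thick; empty. Origin: centre of its underside
- pin_collar (a point): centre of the underside of the cross pin's collar, 27.5 below cross_pin_grip along its z; comes to lie on bore_mouth when the pin is home
- short_pin_grip (a point): centre of the handle of a shorter pin, not to be used: same handle, collar and thickness, shank only 42 long, so it stands 32 lower. To stay standing in the block
- step_pin_grip (a point): centre of the handle of a stepped pin, not to be used: as tall as the cross pin, but its shank is 20 dia above the first 30 mm. To stay standing in the block
- spray_can: bystander, not to be moved: spray can, 54 dia x 170 tall, upright, behind the pin block; sizes in mm, origin under its centre
- socket: bystander, not to be moved: drive socket, 28 dia x 42 tall, upright, beside the cradle; sizes in mm, origin under its centre
- extension: bystander, not to be moved: extension bar, 155 long, 20 thick, lying behind the cradle; sizes in mm, origin under its centre
- bearing: bystander, not to be moved: bearing ring, 52 dia x 16 tall, lying in front of the pin block; sizes in mm, origin under its centre
- wrench: bystander, not to be moved: open wrench, 190 long, lying between cradle and pin block; sizes in mm, origin under its centre
- driver: bystander, not to be moved: screwdriver, 200 long, lying at one side (the tray lies at the other); sizes in mm, origin under its centre
- battery: bystander, not to be moved: tool battery, 75 x 115 x 63 tall, at the back; sizes in mm, origin under its centre
Not all that is in view belongs to the job. What is shaped like the tray but black or green is not meant. Leave any turquoise look-alike of the cradle alone.

How it is judged:
On the way:
1. the sleeve is turned so that its cross-hole lines up with the yoke's hole (within 0.15 rad) (value of joint sleeve between -0.15 and 0.15 rad), for 0.2 s.
At the end, for the whole second after the job is handed in: Cross pin through yoke and sleeve: collar's underside within 5 mm of the hole's mouth, axis within 0.1 rad; sleeve within 0.15 rad of lined up; plug lying or standing in the tray; short and stepped pins in the block, handles within 15 mm of their start and 0.15 rad of upright (all of step 1 and distance between pin_collar and bore_mouth below 0.005 m and angle between the z axis of pin_collar and the z axis of bore_mouth, either way round below 0.1 rad and x of plug_grip in the frame of tray between -0.062 and 0.062 m and y of plug_grip in the frame of tray between -0.052 and 0.052 m and height (world z) of plug_grip below 0.06 m and distance of each of short_pin_grip, step_pin_grip from where it was at the start of the episode below 0.015 m and angle between each of short_pin_grip, step_pin_grip's own z axis and vertical below 0.15 rad); the robot touches nothing.
It fails at once if a bystander (spray can, socket, extension bar, bearing ring, wrench, screwdriver, battery) is moved more than 30 mm (distance of any of spray_can, socket, extension, bearing, wrench, driver, battery from where it was at the start of the episode above 0.03 m).
It also fails if it takes over 72 s, if anything falls off the work surface, if the arm or the gripper's body presses on something with over 40 N, if the wrist force passes 120 N, or if a joint passes its speed limit or range.

ROBOT

A 6-joint arm with a two-finger parallel gripper is mounted at the origin on the work surface. World frame = base frame: x ahead of the robot, y to its left, z up, the work surface at z = 0. Lengths are in m, angles in rad, forces in N, time in s.
With the tool pointing down it reaches from about 0.375 to 0.975 m from the base axis. Payload 3.8 kg.
Tool frame: the origin (TCP) lies midway between the tips of the shut fingers; the grasp point (between the pads) lies 19 mm behind it; z points along the fingers, y is the direction in which the jaws open and shut (so a half turn about z gives the same grasp; the last joint's range is limited). The gripper opens to 85 mm and grips with 20 to 120 N. Pads are 22 mm wide; open, the fingers measure 114 mm over their backs; the gripper's body (76 mm by 85 mm) begins 54 mm behind the grasp point. The pads swing forward as they close: fully open they stand 13 mm farther back than shut.
Start: joints at [-1.32, 0.264, 1.604, -0, 1.274, -0.037], TCP at [0.192, -0.647, 0.231] pointing down, gripper open.
Joint ranges: [-2.63, 2.63], [-0.94, 2.18], [0.31, 2.57], [-1.31, 4.45], [0, 2.66], [-2.55, 2.55]. Speed limits (rad/s): [2.57, 2.57, 3.14, 3.14, 3.14, 3.14].

INTERFACE

Orientations are given as a rotation vector (axis times angle).
In Python, from station import read_state, read_camera, calibration, finish_job gives the robot as it stands.
- The arm moves only by the shell command python3 -m jog 'ROWS' [FORCE]. ROWS is JSON, a list of rows, each a list of 5 numbers: the shift along the tool's x, y, z normalised to -1 to 1, where 1 is 0.2 m, then the turn about the tool's z normalised to -1 to 1, where 1 is 180 degrees, then the opening, from 0 (shut) to 1 (fully open). A call has 1 to 20 rows; each row is the pose to reach, as a shift and turn from the pose commanded when the call began, along the tool's axes at that moment, turning the shorter way round; what a row does not reach only later rows make up. A row lasts 1/12 s, in which the tool goes at most 41.7 mm and 7.16 degrees, less where a joint would pass 70% of its speed; a pose out of reach is approached as far as the arm can. A call with a number of a shift or a turn outside -1 to 1 is refused whole. A call with a gripper value outside its range is refused whole. The fingers move at their own pace and stop on an object; FORCE is the grip in N (left out, the last holds). Time passes only in rows, so rows that repeat a pose let the fingers close. It gives the time, the measured TCP pose, the force and the opening at its end, in the units of the state.
- read_state(): the state, without advancing time (a new reading comes with each control period).
- read_camera(name): name is "scene" or "side" or "wrist"; returns the picture (480x640x3 uint8, red, green, blue); there is no depth.
- calibration(name): a dict with "vertical_fov" (degrees; the focal length in pixels is half the picture's height over the tangent of half this angle, whatever the lens; pixels are square), "cx", "cy" (the principal point, pixels), "k1" (the pictures are not rectified: a ray, as slopes to the right and down, at radius r is drawn at 1 + k1 r^2 times it, then the intrinsics apply), "pose" (4x4, takes a point from camera to world coordinates). Camera axes: x right, y up, looking along -z (the intrinsics and any distortion apply to the point x, -y, -z); pixel columns grow to the right and rows downward; lengths in m; the calibration is good to about 2 mm. A picture is of the moment at which its call begins: read the wrist's pose just before it. calibration takes no time and is no camera call; for the wrist camera it gives the pose at the moment of the call.
- finish_job(): hands the job in, once; it reports no verdict.
The state is a dict: "clock": time; "joint_positions": joint angles; "dq": joint speeds; "joint_torque": joint torques, N m; "tool_pos": TCP position; "tcp_rot": TCP orientation; "force": force on the tool from outside, world axes, zero at the start; "wrist_torque": the same for the moment, N m; "opening": finger opening in m.
Only numpy, scipy, OpenCV 4.12 (cv2) and the standard library are available. Lean on these libraries where they do the work, as an engineer would, in place of code of your own. Each camera call takes 0.05 s, during which the arm holds its last target.

## Working session

There is one attempt and no reset: what is moved stays moved. The work goes in short steps, Python scripts to look and compute and a shell command to move; the robot and the scene stay as the last step left them, time stands still between calls to the robot, and variables do not carry over. Pictures are saved under pics/ and viewed, and the job is handed in when it is done.

```bash
ls -la; mkdir -p pics
cat > h.py <<'E'
import numpy as np,cv2
from station import read_state,read_camera,calibration
from scipy.spatial.transform import Rotation as R
def K(c):
    f=240/np.tan(np.radians(c['vertical_fov'])/2); return f
def ray(c,u,v):
    f=K(c); x=(u-c['cx'])/f; y=(v-c['cy'])/f
    rd=np.hypot(x,y); r=rd
    for _ in range(30): r=rd/(1+c['k1']*r*r)
    s=r/rd if rd>0 else 1
    P=np.array(c['pose']); d=P[:3,:3]@np.array([x*s,-y*s,-1]); return P[:3,3],d/np.linalg.norm(d)
def onz(c,u,v,z):
    o,d=ray(c,u,v); return o+d*(z-o[2])/d[2]
def proj(c,p):
    P=np.array(c['pose']); q=P[:3,:3].T@(np.asarray(p)-P[:3,3]); x=q[0]/-q[2]; y=-q[1]/-q[2]
    r2=x*x+y*y; s=1+c['k1']*r2; f=K(c); return np.array([c['cx']+f*x*s,c['cy']+f*y*s])
def tri(obs):
    A=np.zeros((3,3));b=np.zeros(3)
    for c,u,v in obs:
        o,d=ray(c,u,v);M=np.eye(3)-np.outer(d,d);A+=M;b+=M@o
    p=np.linalg.solve(A,b)
    return p,[np.linalg.norm((np.eye(3)-np.outer(ray(c,u,v)[1],ray(c,u,v)[1]))@(p-ray(c,u,v)[0])) for c,u,v in obs]
E
python3 - <<'E'
from h import *
import json
for n in ['scene','side','wrist']:
    c=calibration(n); im=read_camera(n); cv2.imwrite(f'pics/{n}0.png',im[...,::-1])
    print(n,{k:(np.round(v,3).tolist()) for k,v in c.items()})
    json.dump({k:np.array(v).tolist() for k,v in c.items()},open(f'{n}0.json','w'))
s=read_state(); print(s)
print(R.from_rotvec(s['tcp_rot']).as_matrix().round(3))
E
```

```text
total 12
drwxr-xr-x  3 agent agent 4096 Dec  7 00:00 .
drwxr-xr-x 23 root  root  4096 Dec  7 00:00 ..
drwxr-xr-x  2 agent agent 4096 Dec  7 00:00 pics
scene {'vertical_fov': 49.254, 'cx': 317.303, 'cy': 238.477, 'k1': 0.052, 'pose': [[-0.466, -0.748, 0.472, 1.012], [0.884, -0.388, 0.259, 0.299], [-0.011, 0.538, 0.843, 1.02], [0.0, 0.0, 0.0, 1.0]]}
side {'vertical_fov': 49.99, 'cx': 324.189, 'cy': 242.953, 'k1': -0.047, 'pose': [[-0.875, 0.294, -0.384, 0.081], [-0.484, -0.515, 0.708, 0.773], [0.01, 0.805, 0.593, 0.74], [0.0, 0.0, 0.0, 1.0]]}
wrist {'vertical_fov': 58.722, 'cx': 318.317, 'cy': 236.619, 'k1': 0.001, 'pose': [[0.283, 0.92, 0.272, 0.26], [-0.959, 0.272, 0.079, -0.626], [-0.002, -0.283, 0.959, 0.373], [0.0, 0.0, 0.0, 1.0]]}
{'clock': 0.15, 'joint_positions': array([-1.31987176e+00,  2.64576912e-01,  1.60505437e+00,  1.16063850e-05,
        1.27370520e+00, -3.69116440e-02]), 'dq': array([-0.00238661, -0.00172683, -0.00346259, -0.00041409, -0.00048983,
       -0.00046148]), 'joint_torque': array([ 1.54415829e-03, -5.15905666e+01, -3.67959630e+01,  7.11039820e-05,
        8.03938543e-03,  1.50382141e-05]), 'tool_pos': array([ 0.19147199, -0.64668572,  0.23025339]), 'tcp_rot': array([-3.10739743e+00, -4.50318751e-01,  2.75073546e-04]), 'force': array([ 0.18484581, -0.2107841 ,  0.24611794]), 'wrist_torque': array([ 0.06889007, -0.02218517, -0.03530174]), 'opening': 0.08525880241561497}
[[ 0.959  0.284 -0.   ]
 [ 0.284 -0.959  0.002]
 [ 0.    -0.002 -1.   ]]
```

View pics/scene0.png

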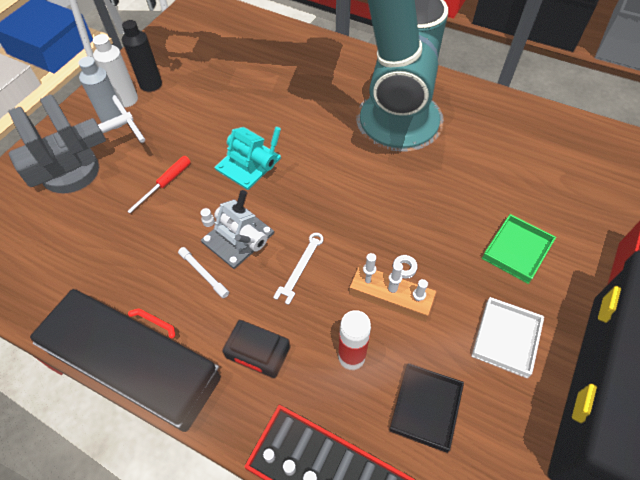

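View pics/side0.png

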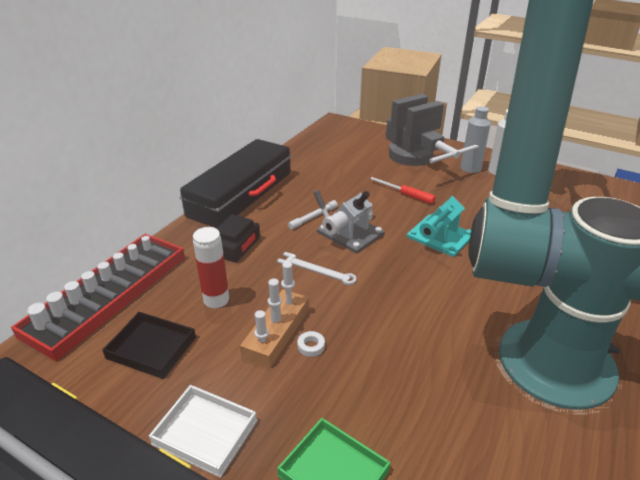

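View pics/wrist0.png

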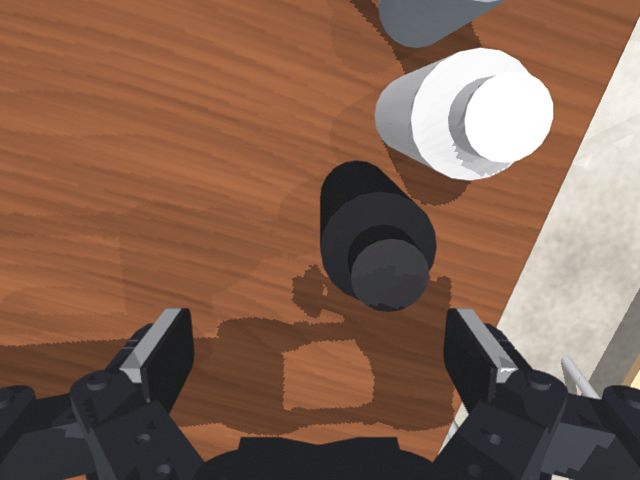

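Run:
```python
from h import *
a=cv2.imread('pics/scene0.png'); b=cv2.imread('pics/side0.png')
cv2.imwrite('pics/z1.png',cv2.resize(a[170:280,180:300],None,fx=5,fy=5,interpolation=2))
cv2.imwrite('pics/z2.png',cv2.resize(b[170:260,280:400],None,fx=5,fy=5,interpolation=2))
cv2.imwrite('pics/z3.png',np.hstack([cv2.resize(a[240:320,340:440],None,fx=4,fy=4,interpolation=2),cv2.resize(b[255:365,235:335],None,fx=4,fy=4,interpolation=2)[:320]]))
c=calibration('scene')
for n,u,v in [('cradle',238,237),('block',393,291),('tray',509,337)]: print(n,onz(c,u,v,0.0))
```

```text
cradle [ 0.52173304 -0.17925697  0.        ]
block [0.48456275 0.19433392 0.        ]
tray [0.47151761 0.44418631 0.        ]
```

View pics/z1.png

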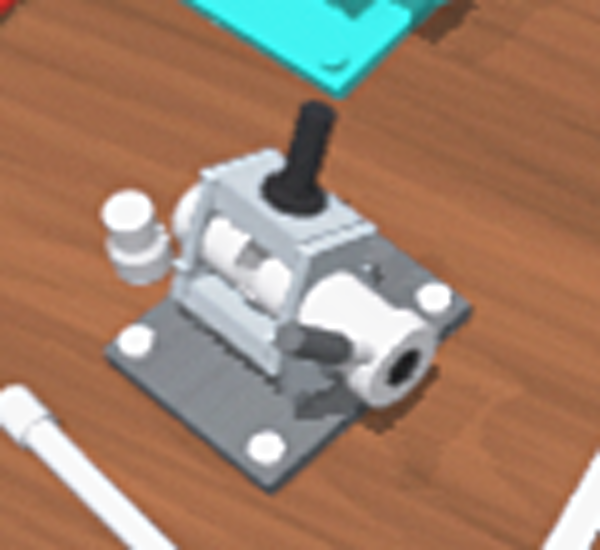

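View pics/z2.png

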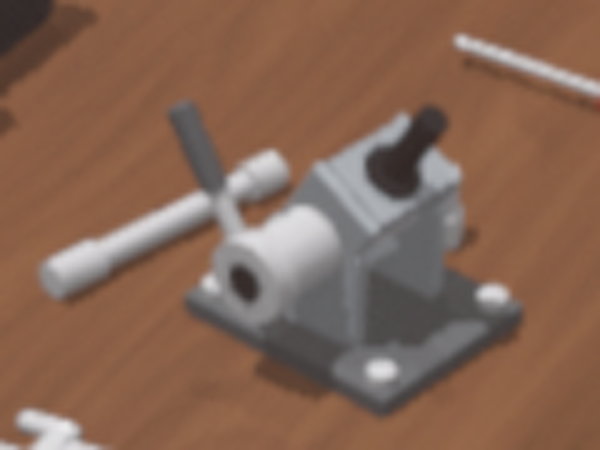

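View pics/z3.png

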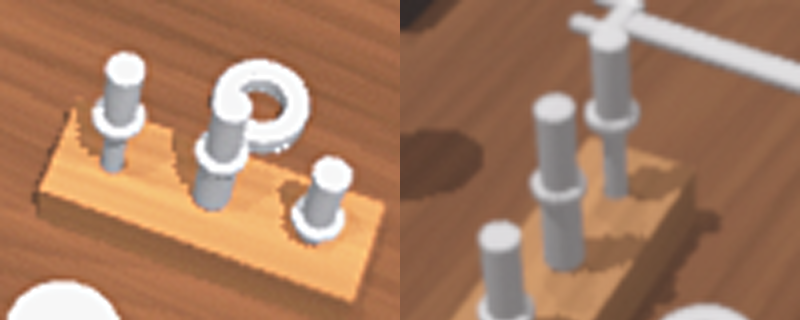

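Run:
```python
from h import *
c=calibration('scene'); d=calibration('side')
L,B,Rr=[onz(c,*p,0.012)[:2] for p in [(201,240.2),(233.8,266.5),(274,230)]]
print(L,B,Rr,np.linalg.norm(B-L),np.linalg.norm(Rr-B),(L+Rr)/2, np.degrees(np.arctan2(*(Rr-B)[::-1])),np.degrees(np.arctan2(*(B-L)[::-1])))
def z1(x,y): return (c,180+x/5,170+y/5)
def z2(x,y): return (d,280+x/5,170+y/5)
top=tri([z1(320,112),z2(433,118)]); col=tri([z1(295,193),z2(393,170)])
print(top,col,top[0]-col[0])
g1=tri([z1(288,338),z2(182,108)]);g2=tri([z1(350,345),z2(212,185)]);print(g1,g2)
def a1(x,y): return (c,340+x/4,240+y/4)
def a2(x,y): return (d,235+(x-400)/4,255+y/4)
for p,q in [((126,68),(610,38)),((231,108),(553,105)),((332,172),(500,236))]: print(tri([a1(*p),a2(*q)]))
T=[onz(c,*p,0.025) for p in [(487,298),(544,309),(535,376),(473,356)]];print(T,np.mean(T,0))
```

```text
[ 0.57366414 -0.24378999] [ 0.59740342 -0.14006895] [ 0.4729136  -0.11014135] 0.1064030501817856 0.1280366206782499 [ 0.52328887 -0.17696567] 166.48249181578848 77.10840284488373
(array([ 0.48260156, -0.16769855,  0.13164662]), [np.float64(0.00070267793663113), np.float64(0.000702677936631083)]) (array([ 0.5033601 , -0.17309637,  0.09434002]), [np.float64(0.00045462967721444654), np.float64(0.0004546296772144566)]) [-0.02075855  0.00539782  0.03730661]
(array([ 0.58644769, -0.11761068,  0.13218047]), [np.float64(0.0004671470559785282), np.float64(0.00046714705597846725)]) (array([ 0.5639514 , -0.10616702,  0.10372032]), [np.float64(0.0003946645993239554), np.float64(0.00039466459932394516)])
(array([0.50252769, 0.14039699, 0.13057738]), [np.float64(0.0005085939950586559), np.float64(0.0005085939950587094)])
(array([0.49927012, 0.19457235, 0.13053568]), [np.float64(0.0009097625704322255), np.float64(0.0009097625704322304)])
(array([0.4921075 , 0.24956924, 0.09899093]), [np.float64(0.00020552818378030962), np.float64(0.00020552818378033976)])
[array([0.42201682, 0.37592854, 0.025     ]), array([0.39249267, 0.48528554, 0.025     ]), array([0.53853534, 0.50609058, 0.025     ]), array([0.5555676 , 0.39070144, 0.025     ])] [0.47715311 0.43950153 0.025     ]
```

```bash
cat >> h.py <<'E'
def plan(xyz,yaw=None):
    s=read_state(); M=R.from_rotvec(s['tcp_rot']).as_matrix(); d=M.T@(np.array(xyz)-s['tool_pos'])/0.2
    a=np.degrees(np.arctan2(M[1,0],M[0,0])); t=0 if yaw is None else -((yaw-a+180)%360-180)/180
    print('t',round(s['clock'],2),'pos',s['tool_pos'].round(4),'yaw',round(a,2),'op',round(s['opening'],4),'F',s['force'].round(1),'q',s['joint_positions'].round(2))
    print('rows:',d.round(4),'turn',round(t,4))
def snap(n,f,crop=None,k=1):
    import json
    c=calibration(n); im=read_camera(n)[...,::-1]; cv2.imwrite(f'pics/{f}_full.png',im)
    json.dump({k2:np.array(v).tolist() for k2,v in c.items()},open(f'pics/{f}.json','w'))
    if crop: x0,y0,x1,y1=crop; im=cv2.resize(im[y0:y1,x0:x1],None,fx=k,fy=k,interpolation=2)
    cv2.imwrite(f'pics/{f}.png',im); return c
E
python3 -m jog '[[0.8,-0.7,-0.3,0,1],[0.8,-0.7,-0.3,0,1],[0.8,-0.7,-0.3,0,1],[0.8,-0.7,-0.3,0,1],[0.8,-0.7,-0.3,0,1],[0.8,-0.7,-0.3,0,1]]'
python3 -c "
from h import *
plan([.49,-.169,.27],-13.2)"
```

```text
clock: 0.65
tool_pos: [0.3079, -0.464, 0.2933]
tcp_rot: [3.108, 0.455, 0.004]
force: [1.3, -1.2, -0.5]
opening: 0.0852
t 0.65 pos [ 0.3079 -0.464   0.2933] yaw 16.65 op 0.0852 F [ 1.3 -1.2 -0.5] q [-1.03  0.01  1.78  0.    1.35  0.25]
rows: [ 1.2947 -1.1522  0.1189] turn 0.1658
```

```bash
python3 -m jog '[[0.95,-0.9,0,0.08,1],[0.95,-0.9,0,0.08,1],[0.95,-0.9,0,0.08,1],[0.95,-0.9,0,0.08,1],[0.95,-0.9,0,0.08,1],[0.95,-0.9,0,0.08,1],[0.95,-0.9,0,0.08,1],[0.95,-0.9,0,0.08,1]]'
python3 -c "
from h import *
plan([.49,-.169,.27],-13.2)"
```

```text
clock: 1.32
tool_pos: [0.4377, -0.2379, 0.291]
tcp_rot: [-3.14, -0.065, -0.001]
force: [-0.4, 0.1, -0.2]
opening: 0.0856
t 1.32 pos [ 0.4377 -0.2379  0.291 ] yaw 2.36 op 0.0856 F [-0.4  0.1 -0.2] q [-0.55 -0.11  1.89  0.    1.36  0.98]
rows: [ 0.2753 -0.3335  0.1055] turn 0.0864
```

```bash
python3 -m jog '[[0.275,-0.333,0.105,0.086,0.55],[0.275,-0.333,0.105,0.086,0.55],[0.275,-0.333,0.105,0.086,0.55],[0.275,-0.333,0.105,0.086,0.55],[0.275,-0.333,0.105,0.086,0.55],[0.275,-0.333,0.105,0.086,0.55]]'
python3 -c "
from h import *
plan([.49,-.169,.27],-13.2)
snap('wrist','w1')"
```

```text
clock: 1.82
tool_pos: [0.4884, -0.1737, 0.2702]
tcp_rot: [3.119, -0.365, -0.001]
force: [0.1, -0.3, 0.5]
opening: 0.0472
t 1.82 pos [ 0.4884 -0.1737  0.2702] yaw -13.36 op 0.0472 F [ 0.1 -0.3  0.5] q [-0.39 -0.06  1.88 -0.    1.31  1.42]
rows: [ 0.0023 -0.0248  0.0012] turn -0.0009
```

View pics/w1.png

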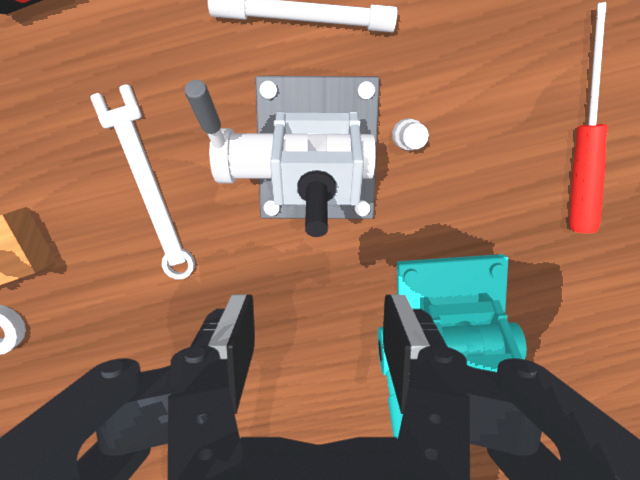

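Run:
```python
from h import *
import json
c=json.load(open('pics/w1.json'))
P=np.array([onz(c,*p,0.014)[:2] for p in [(268,89.5),(366,90),(362.5,208.5),(272,208)]])
print(P,P.mean(0))
x=(P[0]+P[1]-P[2]-P[3]); y=(P[0]+P[3]-P[1]-P[2]); print(np.degrees(np.arctan2(x[1],x[0])),np.degrees(np.arctan2(y[1],y[0]))-90, np.linalg.norm(x)/2,np.linalg.norm(y)/2)
Q=np.array([onz(c,*p,0.012)[:2] for p in [(257,77),(379,76),(374.5,218),(261.5,218)]]);print(Q.mean(0),Q)
m=Q.mean(0)
a=np.radians(-13.3); ex=np.array([np.cos(a),np.sin(a)]);ey=np.array([-ex[1],ex[0]])
def W(cx,cy,z): return np.r_[m+ex*cx+ey*cy,z]
u=np.array([-.5,.866])*1e-3
top=W(-.018-.0235,0,.0932+.0407); print('plugtop pred',proj(c,top),'collar top pred',proj(c,W(-.018-.002,0,.0932+.0035)))
s=json.load(open('scene0.json'));d=json.load(open('side0.json'))
for k in (s,d): print(proj(k,top),proj(k,W(-.020,0,.0967)))
for th in (.9,1.0,1.1,1.2):
    f=th-np.pi/6; print(th,[proj(k,W(.088*np.sin(f),.075,.062+.088*np.cos(f))).round(1) for k in (c,s,d)])
```

```text
[[ 0.58585147 -0.15136475]
 [ 0.56531056 -0.23560072]
 [ 0.46098016 -0.2107376 ]
 [ 0.48157199 -0.12671162]] [ 0.52342855 -0.18110367]
-13.352782832340838 -13.736926102478108 0.10720300477196089 0.08660829483827934
[ 0.52375807 -0.1819942 ] [[ 0.59830686 -0.14449807]
 [ 0.57413304 -0.24933228]
 [ 0.44858868 -0.22021708]
 [ 0.47400372 -0.11392937]]
plugtop pred [318.24183699 228.79722279] collar top pred [318.12318792 187.84633768]
[241.66749106 190.87721713] [236.87364707 207.33765015]
[367.00262953 191.95416238] [358.9404205  202.33670589]
0.9 [array([194.3, 116. ]), array([240.9, 229.3]), array([321.3, 189.1])]
1.0 [array([194.9, 102.3]), array([238.3, 232.8]), array([318.7, 189.3])]
1.1 [array([195.8,  89.5]), array([235.9, 236.4]), array([316.3, 189.8])]
1.2 [array([197.1,  77.7]), array([233.7, 240.1]), array([314. , 190.6])]
```

Run:
```python
from h import *
import json
c=json.load(open('pics/w1.json')); st=read_state(); M=R.from_rotvec(st['tcp_rot']).as_matrix();p=st['tool_pos']
C=np.array(c['pose']); print(M.T@(C[:3,3]-p), (M.T@C[:3,:3]).round(4))
for y in (.0236,-.0236): print(proj(c,p+M@[0,y,-.006]),proj(c,p+M@[.011,y,-.006]))
q=onz(c,316.5,228,.134); print(q, M.T@(q-p))
q=onz(c,316.5,187.5,.0967); print(q, M.T@(q-p))
a=np.radians(-13.4); ex=np.array([np.cos(a),np.sin(a),0]);ey=np.array([-ex[1],ex[0],0])
mouth=q+ex*.002-[0,0,.0035]; print('mouth',mouth,'origin',mouth+ex*.018)
```

```text
[ 0.07153773 -0.00035021 -0.14229361] [[-3.000e-04  9.591e-01  2.831e-01]
 [ 1.000e+00  4.000e-04 -3.000e-04]
 [-4.000e-04  2.831e-01 -9.591e-01]]
[385.89837516 321.45004576] [387.31125662 292.79535539]
[252.51439868 321.51003791] [251.12056863 292.85384838]
[ 0.48421706 -0.171436    0.134     ] [-0.00466572 -0.00149054  0.13651491]
[ 0.5048303  -0.17627426  0.0967    ] [ 0.01650344 -0.00159626  0.17381719]
mouth [ 0.50677585 -0.17673776  0.0932    ] origin [ 0.52428582 -0.18090922  0.0932    ]
```

```bash
python3 -c "
from h import *
plan([.4914,-.1724,.100],-13.4)"
```

```text
t 1.87 pos [ 0.4884 -0.1739  0.2705] yaw -13.41 op 0.047 F [ 0.6 -0.1  0.2] q [-0.39 -0.06  1.88 -0.    1.31  1.42]
rows: [ 0.0127 -0.0112  0.8526] turn -0.0001
```

```bash
python3 -m jog '[[0.0127,-0.0112,0.3,0,0.5],[0.0127,-0.0112,0.6,0,0.5],[0.0127,-0.0112,0.8,0,0.5],[0.0127,-0.0112,0.853,0,0.5],[0.0127,-0.0112,0.853,0,0.5],[0.0127,-0.0112,0.853,0,0.5]]' 40
python3 -c "
from h import *
plan([.4914,-.1724,.100],-13.4)
snap('wrist','w2');snap('side','s2',(260,150,420,270),5)"
```

```text
clock: 2.37
tool_pos: [0.4889, -0.171, 0.0972]
tcp_rot: [-3.118, 0.368, 0.011]
force: [0.2, -0.1, 0.4]
opening: 0.0427
t 2.37 pos [ 0.4889 -0.171   0.0972] yaw -13.46 op 0.0427 F [ 0.2 -0.1  0.4] q [-0.38  0.1   2.06 -0.    0.99  1.42]
rows: [ 0.0139  0.0041 -0.0139] turn -0.0003
```

View pics/w2.png

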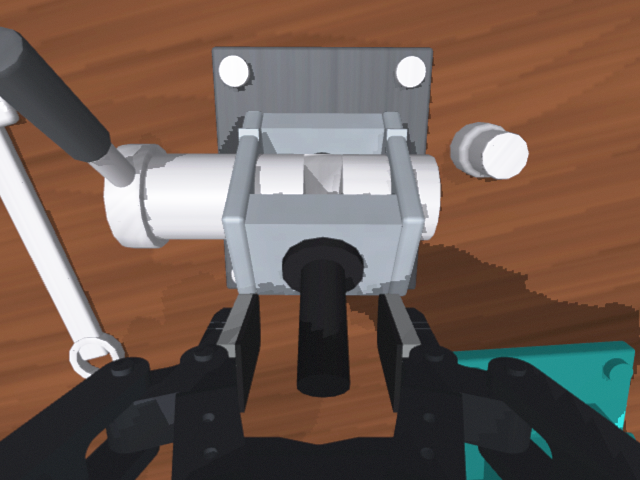

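View pics/s2.png

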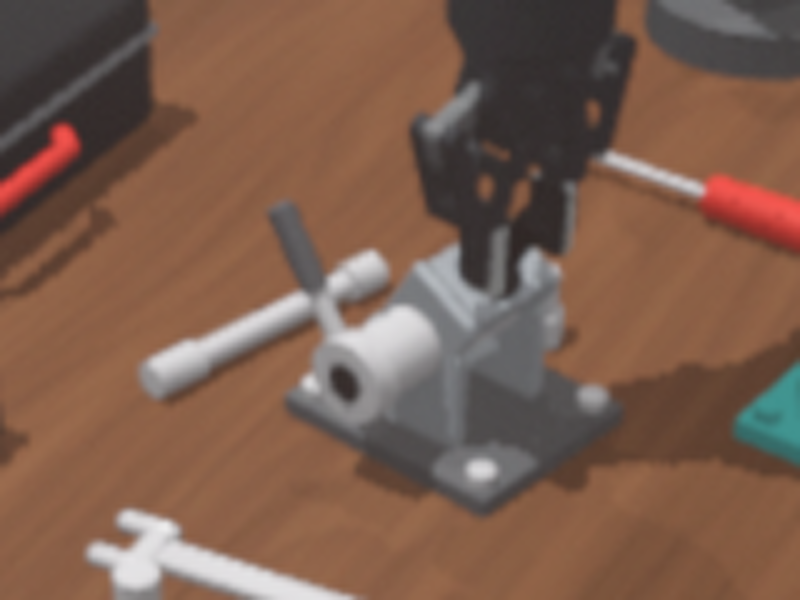

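Run:
```python
from h import *
import json
c=json.load(open('pics/w2.json'))
C=np.array(c['pose'])
a=np.radians(-13.4); ex=np.array([np.cos(a),np.sin(a),0]);ey=np.array([-ex[1],ex[0],0])
q=onz(c,322.5,268,.0967);mouth=q+ex*.002-[0,0,.0035]; print('mouth',mouth,'origin',mouth+ex*.018)
Q=[onz(c,*p,.014)[:2] for p in [(234,71),(411,71)]];print(np.mean(Q,0)-.0536*ex[:2])
# yoke top front corners ; y-midline
for p in [(320,268),(319,210)]: pass
plan([.4914,-.1724,.100],-13.4)
```

```text
mouth [ 0.50768402 -0.17682069  0.0932    ] origin [ 0.52519398 -0.18099216  0.0932    ]
[ 0.52361968 -0.18131681]
t 2.47 pos [ 0.4933 -0.1723  0.102 ] yaw -13.44 op 0.0424 F [ 1.4 -0.6  1. ] q [-0.38  0.09  2.06 -0.    0.99  1.42]
rows: [-0.0091  0.0026  0.0101] turn -0.0002
```

```bash
python3 -m jog '[[0,0.004,0.005,0,0.3],[0,0.004,0.005,0,0],[0,0.004,0.005,0,0],[0,0.004,0.005,0,0],[0,0.004,0.005,0,0],[0,0.004,0.005,0,0]]' 40
python3 -m jog '[[-0.025,0,-0.043,0,0],[-0.05,0,-0.087,0,0],[-0.075,0,-0.13,0,0],[-0.11,0,-0.19,0,0],[-0.15,0,-0.26,0,0],[-0.15,0,-0.4,0,0],[-0.15,0,-0.6,0,0],[-0.15,0,-0.6,0,0]]'
python3 -c "
from h import *
plan([.48,.44,.18],-13.4)
snap('wrist','w3')"
```

```text
clock: 2.97
tool_pos: [0.494, -0.1729, 0.1019]
tcp_rot: [3.118, -0.365, 0.008]
force: [-1.4, -2.8, 7.5]
opening: 0.0151
clock: 3.63
tool_pos: [0.4658, -0.166, 0.2272]
tcp_rot: [3.117, -0.366, 0.018]
force: [1.9, -1.4, 0.9]
opening: 0.0147
t 3.63 pos [ 0.4658 -0.166   0.2272] yaw -13.38 op 0.0147 F [ 1.9 -1.4  0.9] q [-0.39 -0.09  1.99  0.    1.22  1.41]
rows: [-0.6349 -2.9643  0.2232] turn 0.0001
```

View pics/w3.png

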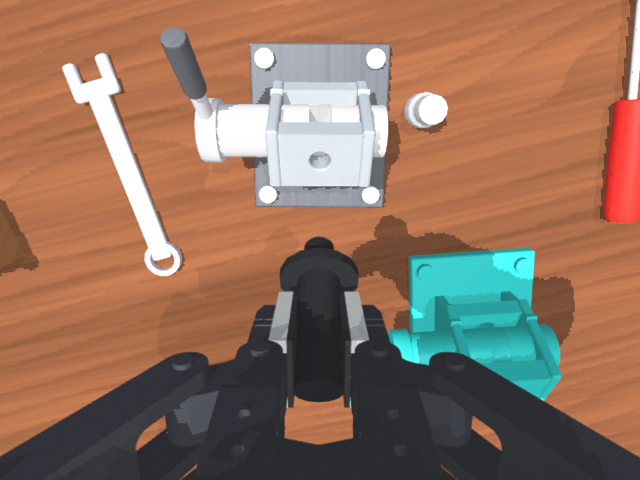

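```bash
python3 -m jog '[[-0.2,-1,0,-0.3,0],[-0.2,-1,0,-0.3,0],[-0.2,-1,0,-0.3,0],[-0.2,-1,0,-0.3,0],[-0.2,-1,0,-0.3,0],[-0.2,-1,0,-0.3,0],[-0.2,-1,0,-0.3,0],[-0.2,-1,0,-0.3,0],[-0.2,-1,0,-0.3,0]]'
python3 -c "
from h import *
plan([.48,.44,.22],45)"
```

```text
clock: 4.43
tool_pos: [0.4686, 0.0397, 0.2179]
tcp_rot: [-2.944, -1.094, 0.003]
force: [-0.4, -0.3, -0.2]
opening: 0.0149
t 4.43 pos [0.4686 0.0397 0.2179] yaw 40.78 op 0.0149 F [-0.4 -0.3 -0.2] q [ 0.03 -0.12  2.04  0.    1.22  0.89]
rows: [ 1.3504 -1.4783 -0.0104] turn -0.0235
```

```bash
python3 -m jog '[[0.7,-0.75,0,0,0],[0.7,-0.75,0,0,0],[0.7,-0.75,0,0,0],[0.7,-0.75,0,0,0],[0.7,-0.75,0,0,0],[0.7,-0.75,0,0,0],[0.7,-0.75,0,0,0]]'
python3 -c "
from h import *
plan([.48,.44,.22],45)"
```

```text
clock: 5.02
tool_pos: [0.4776, 0.2454, 0.218]
tcp_rot: [2.945, 1.093, -0.003]
force: [0.1, -0.3, 0.4]
opening: 0.0145
t 5.02 pos [0.4776 0.2454 0.218 ] yaw 40.7 op 0.0145 F [ 0.1 -0.3  0.4] q [ 0.43  0.01  1.91 -0.    1.22  1.29]
rows: [ 0.6434 -0.7299 -0.0107] turn -0.0239
```

```bash
python3 -m jog '[[0.64,-0.72,0,0,0],[0.64,-0.72,0,0,0],[0.64,-0.72,0,0,0],[0.64,-0.72,0,0,0],[0.64,-0.72,0,0,0],[0.64,-0.72,0,0,0],[0.64,-0.72,0,0,0]]'
python3 -c "
from h import *
plan([.478,.44,.05],45)
snap('wrist','w4')"
```

```text
clock: 5.6
tool_pos: [0.482, 0.436, 0.2178]
tcp_rot: [2.945, 1.089, -0.003]
force: [0.4, -0.2, -0.4]
opening: 0.0149
t 5.6 pos [0.482  0.436  0.2178] yaw 40.58 op 0.0149 F [ 0.4 -0.2 -0.4] q [ 0.7   0.23  1.67 -0.    1.24  1.56]
rows: [-1.000e-04 -2.870e-02  8.392e-01] turn -0.0245
```

View pics/w4.png

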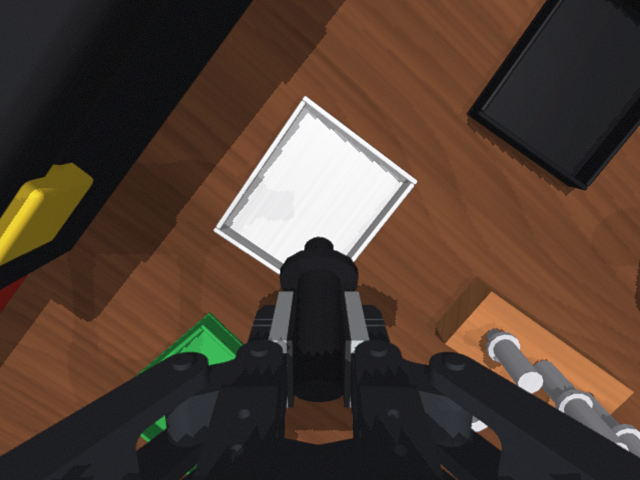

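```bash
python3 -c "
from h import *
import json
c=json.load(open('pics/w4.json'))
P=[onz(c,*p,.025) for p in [(305,98),(415,181),(215,230)]];print(P,(P[1]+P[2])/2)
t=(P[1]+P[2])/2; t=t-np.array([np.cos(.71),np.sin(.71),0])*.008; t[2]=.038
print(t);plan(t)"
```

```text
[array([0.53654861, 0.4960397 , 0.025     ]), array([0.54522203, 0.38994236, 0.025     ]), array([0.41036629, 0.48598676, 0.025     ])] [0.47779416 0.43796456 0.025     ]
[0.47172727 0.43274989 0.038     ]
t 5.65 pos [0.482  0.435  0.2179] yaw 40.53 op 0.0149 F [-0.2 -0.9 -0.7] q [ 0.7   0.23  1.68 -0.    1.24  1.56]
rows: [-0.0445 -0.0254  0.8997] turn 0
```

```bash
python3 -m jog '[[-0.044,-0.025,0.3,0,0],[-0.044,-0.025,0.6,0,0],[-0.044,-0.025,0.8,0,0],[-0.044,-0.025,0.9,0,0],[-0.044,-0.025,0.9,0,0],[-0.044,-0.025,0.9,0,0],[-0.044,-0.025,0.9,0,0],[-0.044,-0.025,0.9,0,0.5],[-0.044,-0.025,0.9,0,0.5],[-0.044,-0.025,0.9,0,0.5],[-0.044,-0.025,0.6,0,0.5],[-0.044,-0.025,0.2,0,0.5],[-0.044,-0.025,0,0,0.5],[-0.044,-0.025,0,0,0.5],[-0.044,-0.025,0,0,0.5]]'
python3 -c "
from h import *
plan([.478,.44,.05],45)
snap('wrist','w5')"
```

```text
clock: 6.9
tool_pos: [0.4755, 0.4379, 0.2296]
tcp_rot: [-2.941, -1.089, -0.023]
force: [1.1, 1.2, 1.6]
opening: 0.0426
t 6.9 pos [0.4755 0.4379 0.2296] yaw 40.63 op 0.0426 F [1.1 1.2 1.6] q [ 0.71  0.2   1.68 -0.    1.24  1.57]
rows: [2.700e-03 2.000e-04 8.982e-01] turn -0.0243
```

View pics/w5.png

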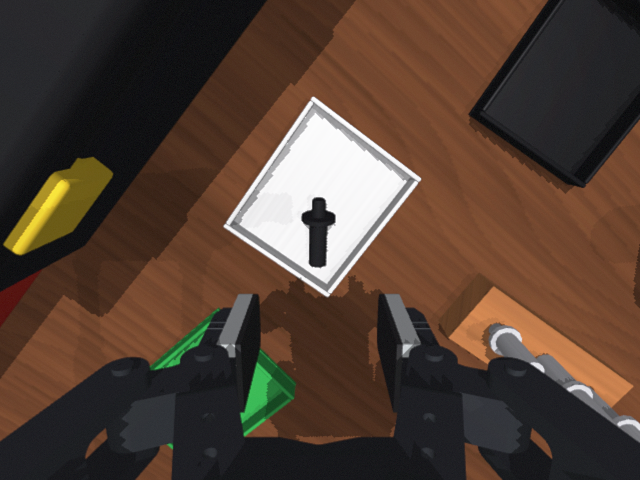

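```bash
python3 -m jog '[[-0.8,1,0,0,0.5],[-0.8,1,0,0,0.5],[-0.8,1,0,0,0.5],[-0.8,1,0,0,0.5],[-0.8,1,0,0,0.5],[-0.8,1,0,0,0.5],[-0.8,1,0,0,0.5]]'
python3 -c "
from h import *
plan([.50,-.11,.27],-13.4)"
python3 -m jog '[[-0.8,1,-0.1,0.1,0.5],[-0.8,1,-0.1,0.1,0.5],[-0.8,1,-0.1,0.1,0.5],[-0.8,1,-0.1,0.1,0.5],[-0.8,1,-0.1,0.1,0.5],[-0.8,1,-0.1,0.1,0.5],[-0.8,1,-0.1,0.1,0.5]]'
python3 -c "
from h import *
plan([.50,-.11,.27],-13.4)"
```

```text
clock: 7.53
tool_pos: [0.4805, 0.1736, 0.2191]
tcp_rot: [2.946, 1.084, -0.0]
force: [0.6, -0.4, -0.6]
opening: 0.0431
t 7.53 pos [0.4805 0.1736 0.2191] yaw 40.4 op 0.0431 F [ 0.6 -0.4 -0.6] q [ 0.3  -0.04  1.96 -0.    1.22  1.17]
rows: [-0.845   1.1435 -0.2506] turn 0.2989
clock: 8.12
tool_pos: [0.4902, -0.0823, 0.2401]
tcp_rot: [3.078, 0.608, 0.003]
force: [0.7, -0.1, 0.9]
opening: 0.0425
t 8.12 pos [ 0.4902 -0.0823  0.2401] yaw 22.36 op 0.0425 F [ 0.7 -0.1  0.9] q [-0.21 -0.09  1.97 -0.    1.26  0.97]
rows: [-0.007   0.1472 -0.1489] turn 0.1987
```

```bash
python3 -m jog '[[0,0.147,-0.15,0.199,0.5],[0,0.147,-0.15,0.199,0.5],[0,0.147,-0.15,0.199,0.5],[0,0.147,-0.15,0.199,0.5],[0,0.147,-0.15,0.199,0.5],[0,0.147,-0.15,0.199,0.5],[0,0.147,-0.15,0.199,0.5],[0,0.147,-0.15,0.199,0.5]]'
python3 -c "
from h import *
plan([.50,-.11,.27],-13.4)
snap('wrist','w6')"
```

```text
clock: 8.78
tool_pos: [0.5009, -0.1037, 0.2688]
tcp_rot: [-3.121, 0.356, -0.0]
force: [-0.0, 0.5, 0.6]
opening: 0.0431
t 8.78 pos [ 0.5009 -0.1037  0.2688] yaw -13.0 op 0.0431 F [-0.   0.5  0.6] q [-0.25 -0.07  1.9   0.    1.31  1.54]
rows: [ 0.0025  0.0316 -0.0061] turn 0.0022
```

View pics/w6.png

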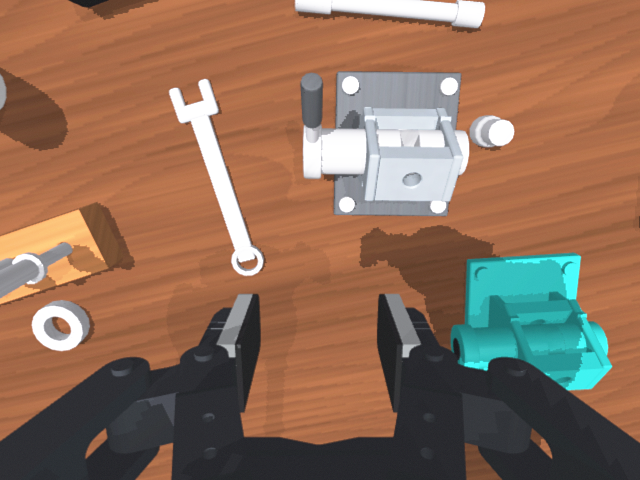

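Run:
```python
from h import *
import json
c=json.load(open('pics/w6.json'))
a=np.radians(-13.4); ex=np.array([np.cos(a),np.sin(a),0]);ey=np.array([-ex[1],ex[0],0])
m=onz(c,412,179.5,.0932); print('mouth',m); ax=m+ex*.018; ax[2]=.062
Q=np.array([onz(c,*p,0.014) for p in [(350,86),(452,85.5),(438.5,205.5),(347,205)]]);print('bolts',Q.mean(0),'ax',ax)
# bar end in plane y=75: intersect ray with plane
o,d=ray(c,312,84)
for yy in (.072,.075):
    p0=ax+ey*yy; t=ey@(p0-o)/(ey@d); p=o+d*t; print((p-p0)@ex,p[2]-.062,np.hypot((p-p0)@ex,p[2]-.062),np.arctan2((p-p0)@ex,p[2]-.062)+np.pi/6)
for th in (1.0,1.1,1.2):
    f=th-np.pi/6; print(th,[proj(c,ax+ey*.075+r*(np.sin(f)*ex+np.array([0,0,np.cos(f)]))).round(1) for r in (.044,.088)])
```

```text
mouth [ 0.50692915 -0.17685973  0.0932    ]
bolts [ 0.52295711 -0.18228168  0.014     ] ax [ 0.52443911 -0.18103119  0.062     ]
0.03721615210562673 0.23560245701671872 0.2385237089470645 0.6802659343469757
0.04929993778369928 0.024581363175666116 0.055088358852398336 1.631861391718286
1.0 [array([311.6, 126.6]), array([310.7,  94.3])]
1.1 [array([311.7, 120.9]), array([310.9,  81.4])]
1.2 [array([311.8, 115.6]), array([311. ,  69.7])]
```

Run:
```python
from h import *
a=np.radians(-13.4); ex=np.array([np.cos(a),np.sin(a),0]);ey=np.array([-ex[1],ex[0],0])
ax=np.array([.5244,-.181,.062]); g=ax+ey*.075+ex*.037+[0,0,.057-.018]; print(g); plan(g,-13.4)
```

```text
[ 0.5777738  -0.11661648  0.101     ]
t 8.83 pos [ 0.5009 -0.1038  0.2688] yaw -13.04 op 0.0426 F [0.1 0.7 0.7] q [-0.25 -0.07  1.9   0.    1.31  1.55]
rows: [ 0.3886 -0.0242  0.8389] turn 0.002
```

```bash
python3 -m jog '[[0.2,-0.02,0,0.002,0.5],[0.388,-0.024,0.1,0.002,0.5],[0.388,-0.024,0.3,0.002,0.5],[0.388,-0.024,0.5,0.002,0.5],[0.388,-0.024,0.5,0.002,0.5],[0.388,-0.024,0.5,0.002,0.5]]' 25
python3 -c "
from h import *
plan([.5778,-.1166,.101],-13.4)
snap('wrist','w7')"
```

```text
clock: 9.33
tool_pos: [0.575, -0.1165, 0.1658]
tcp_rot: [-3.119, 0.369, 0.012]
force: [0.5, -0.1, 0.4]
opening: 0.0426
t 9.33 pos [ 0.575  -0.1165  0.1658] yaw -13.5 op 0.0426 F [ 0.5 -0.1  0.4] q [-0.24  0.15  1.86  0.    1.13  1.56]
rows: [ 0.0163 -0.003   0.3236] turn -0.0005
```

View pics/w7.png

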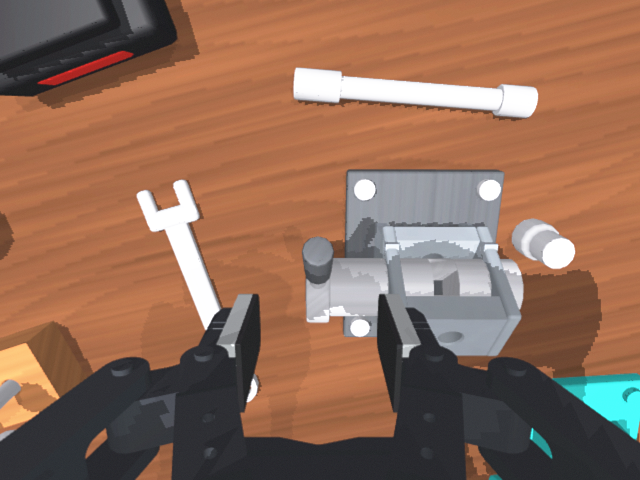

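```bash
python3 -m jog '[[0,0,0.15,0,0.5],[0,0,0.3,0,0.5],[0,0,0.34,0,0.5],[0,0,0.34,0,0.3],[0,0,0.34,0,0],[0,0,0.34,0,0],[0,0,0.34,0,0],[0,0,0.34,0,0]]' 25
python3 -c "
from h import *
plan([.5778,-.1166,.101],-13.4)
snap('wrist','w8')"
```

```text
clock: 10.05
tool_pos: [0.5796, -0.1172, 0.1036]
tcp_rot: [-3.119, 0.371, -0.008]
force: [1.0, 4.4, 5.6]
opening: 0.0134
t 10.05 pos [ 0.5796 -0.1172  0.1036] yaw -13.57 op 0.0134 F [1.  4.4 5.6] q [-0.24  0.22  1.91  0.    1.01  1.56]
rows: [-0.0095 -0.001   0.0128] turn -0.0009
```

View pics/w8.png

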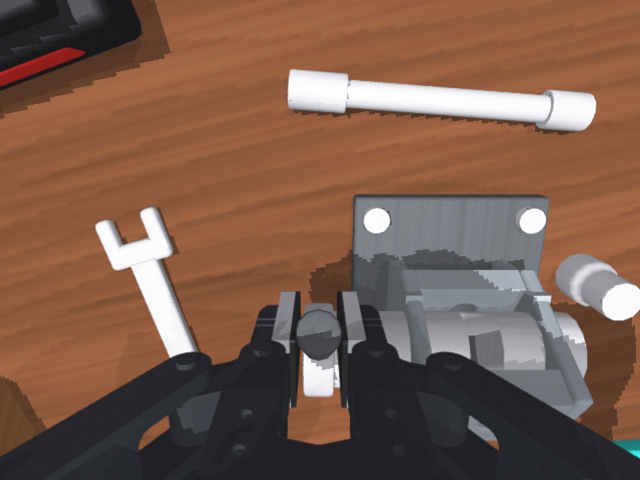

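```bash
python3 -m jog '[[-0.026,0,-0.015,0,0],[-0.0525,0,-0.028,0,0],[-0.085,0,-0.04,0,0],[-0.1175,0,-0.048,0,0],[-0.15,0,-0.053,0,0],[-0.185,0,-0.055,0,0],[-0.22,0,-0.053,0,0],[-0.2525,0,-0.048,0,0],[-0.285,0,-0.04,0,0],[-0.3175,0,-0.028,0,0],[-0.337,0,-0.018,0,0],[-0.355,0,-0.0095,0,0],[-0.355,0,-0.0095,0,0],[-0.355,0,-0.0095,0,0],[-0.355,0,-0.0095,0,0]]'
python3 -c "
from h import *
a=np.radians(-13.4); ex=np.array([np.cos(a),np.sin(a),0]);ey=np.array([-ex[1],ex[0],0])
ax=np.array([.5244,-.181,.062]); plan(ax+ey*.075-ex*.034+[0,0,.0589-.018],-13.4)
snap('wrist','w9')"
```

```text
clock: 11.35
tool_pos: [0.5111, -0.1006, 0.1059]
tcp_rot: [-3.119, 0.371, -0.009]
force: [0.0, 6.0, 10.2]
opening: 0.0133
t 11.35 pos [ 0.5111 -0.1006  0.1059] yaw -13.58 op 0.0133 F [ 0.   6.  10.2] q [-0.24  0.08  2.06  0.    0.99  1.56]
rows: [-0.0123  0.0007  0.0148] turn -0.001
```

View pics/w9.png

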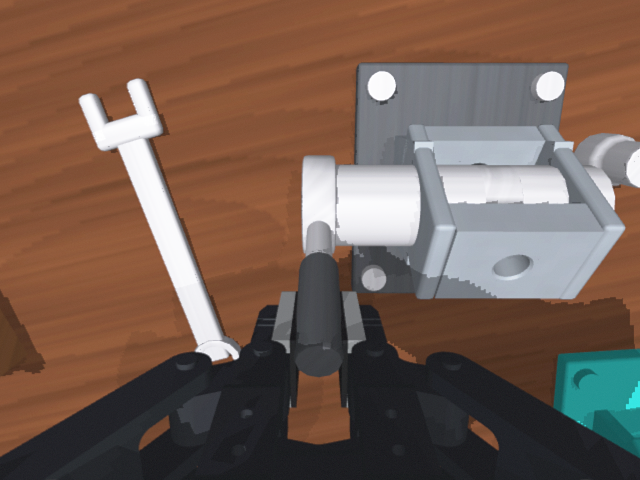

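```bash
python3 -m jog '[[-0.012,0,0.012,0,0],[-0.012,0,0.012,0,0],[-0.012,0,0.012,0,0],[-0.012,0,0.012,0,0.3],[-0.012,0,0.012,0,0.5],[-0.012,0,0.012,0,0.5],[-0.012,0,0.012,0,0.5],[-0.012,0,-0.3,0,0.5],[-0.1,0,-0.6,0,0.5],[-0.1,0,-0.75,0,0.5],[-0.1,0,-0.75,0,0.5],[-0.1,0,-0.75,0,0.5],[-0.1,0,-0.75,0,0.5],[-0.1,0,-0.75,0,0.5]]'
python3 -c "
from h import *
plan([.5,0.14,.2],104)
snap('wrist','w10');snap('side','s10',(280,160,420,260),5);snap('scene','c10',(180,160,300,280),5)"
```

```text
clock: 12.57
tool_pos: [0.4884, -0.096, 0.2516]
tcp_rot: [3.12, -0.371, -0.002]
force: [0.3, 0.2, -0.7]
opening: 0.0424
t 12.57 pos [ 0.4884 -0.096   0.2516] yaw -13.58 op 0.0424 F [ 0.3  0.2 -0.7] q [-0.24 -0.09  1.95 -0.    1.28  1.56]
rows: [-0.2204 -1.1609  0.2582] turn -0.6532
```

View pics/w10.png

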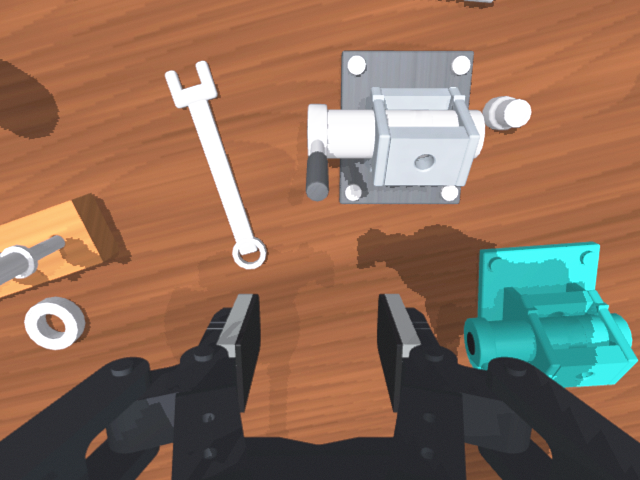

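View pics/s10.png

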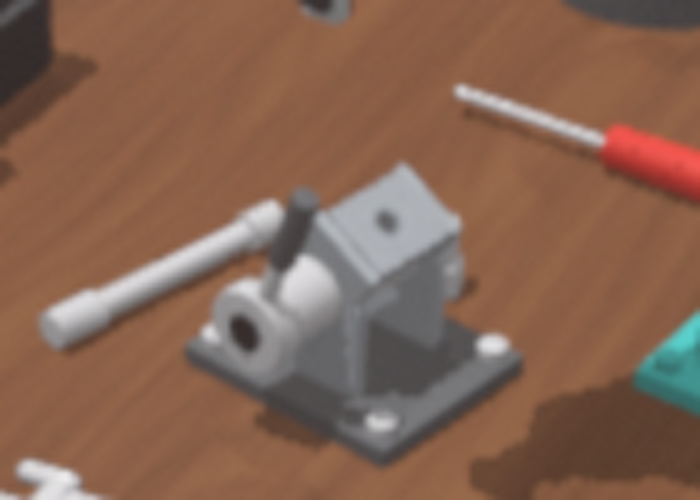

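View pics/c10.png

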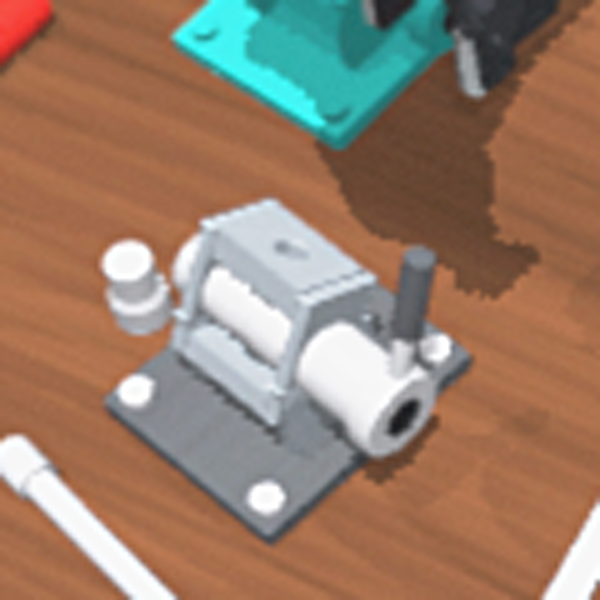

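Run:
```python
from h import *
import json
a=np.radians(-13.4); ex=np.array([np.cos(a),np.sin(a),0]);ey=np.array([-ex[1],ex[0],0])
w,s,c=[json.load(open(f'pics/{n}.json')) for n in ('w10','s10','c10')]
m=onz(w,425.5,161.5,.0932);print('mouth w',m)
print('mouth sc',tri([(s,280+387/5,160+220/5),(c,180+291/5,160+247/5)]))
print('mouth all',tri([(w,425.5,161.5),(s,280+387/5,160+220/5),(c,180+291/5,160+247/5)]))
e=tri([(w,317,190.5),(s,341.2,199.3),(c,264.4,212)]);print(e)
ax=m+ex*.018;ax[2]=.062
d=e[0]-ax;print(d@ex,d@ey,d[2],np.arctan2(d@ex,d[2])+np.pi/6)
for th in (-.1,0,.1):
    f=th-np.pi/6; print(th,[proj(k,ax+ey*.075+.088*(np.sin(f)*ex+np.array([0,0,np.cos(f)]))).round(1) for k in (w,s,c)])
```

```text
mouth w [ 0.50709632 -0.17757236  0.0932    ]
mouth sc (array([ 0.50612051, -0.17327209,  0.09379706]), [np.float64(7.550673963824669e-05), np.float64(7.550673963833515e-05)])
mouth all (array([ 0.5064635 , -0.17566581,  0.0925206 ]), [np.float64(0.0020894170093027934), np.float64(0.0007499940579023873), np.float64(0.001992108931655296)])
(array([ 0.5132751 , -0.09971194,  0.14240516]), [np.float64(0.001595538795951745), np.float64(0.0011594535389417304), np.float64(0.0023664559511648226)])
-0.03003341925780748 0.0771726536262368 0.08040516310909449 0.16612100182347034
-0.1 [array([318.5, 222.7]), array([348.9, 206.4]), array([270.2, 207.1])]
0 [array([318.4, 213.1]), array([346.4, 203.3]), array([267.5, 208. ])]
0.1 [array([318.4, 201.9]), array([343.8, 200.5]), array([264.7, 209.2])]
```

Run:
```python
import cv2
a=cv2.imread('pics/w10.png'); cv2.imwrite('pics/w10z.png',cv2.resize(a[80:220,290:490],None,fx=4,fy=4,interpolation=2))
```

```text
(no output)
```

View pics/w10z.png

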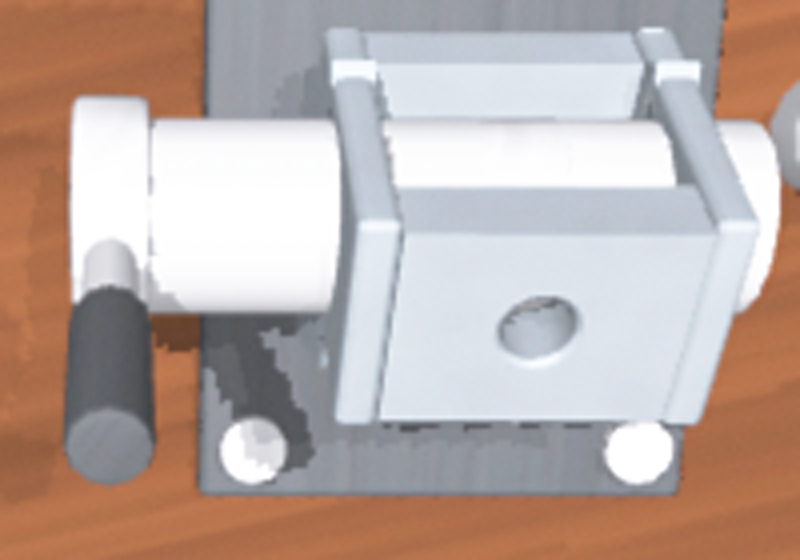

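Run:
```python
from h import *
import json
a=np.radians(-13.4); ex=np.array([np.cos(a),np.sin(a),0]);ey=np.array([-ex[1],ex[0],0])
w=json.load(open('pics/w10.json'));m=onz(w,425,161.5,.0932)
ax=m+ex*.018;ax[2]=.062
for th in (-.1,0,.1,.2,.3):
    f=th-np.pi/6; print(th,[proj(w,ax+ey*.076+r*(np.sin(f)*ex+np.array([0,0,np.cos(f)]))).round(1) for r in (0,.022,.044,.088)])
print([proj(w,ax+ex*x-[0,0,0]).round(1) for x in (-.018,.018)])
print([proj(w,m+ex*.866*x+[0,0,.5*x]).round(1) for x in (-.02,.02)])
```

```text
-0.1 [array([316.3, 133.2]), array([316.3, 152.7]), array([316.3, 173.9]), array([316.3, 222.7])]
0 [array([316.3, 133.2]), array([316.3, 150.2]), array([316.3, 169. ]), array([316.2, 213.1])]
0.1 [array([316.3, 133.2]), array([316.3, 147.6]), array([316.3, 163.6]), array([316.1, 201.9])]
0.2 [array([316.3, 133.2]), array([316.3, 144.8]), array([316.2, 157.8]), array([316. , 189.4])]
0.3 [array([316.3, 133.2]), array([316.3, 141.8]), array([316.2, 151.6]), array([315.9, 175.6])]
[array([415.3, 156.8]), array([418.2, 108. ])]
[array([420.1, 183.8]), array([430.4, 137. ])]
```

Run:
```python
from h import *
import json
a=np.radians(-13.4); ex=np.array([np.cos(a),np.sin(a),0]);ey=np.array([-ex[1],ex[0],0])
w=json.load(open('pics/w9.json'));m=onz(w,513,266,.0932);print(m)
ax=m+ex*.018;ax[2]=.062
for th in (-.1,0,.1,.2,.3):
    f=th-np.pi/6; print(th,[proj(w,ax+ey*.076+r*(np.sin(f)*ex+np.array([0,0,np.cos(f)]))).round(1) for r in (0,.022,.044,.088)])
```

```text
[ 0.50695144 -0.17694834  0.0932    ]
-0.1 [array([316.8, 204.6]), array([316.8, 243.9]), array([316.7, 289.7]), array([316.6, 408.9])]
0 [array([316.8, 204.6]), array([316.7, 240.4]), array([316.6, 283.1]), array([316.4, 398.7])]
0.1 [array([316.8, 204.6]), array([316.7, 236.5]), array([316.6, 275.3]), array([316.2, 384.4])]
0.2 [array([316.8, 204.6]), array([316.7, 232.2]), array([316.5, 266.3]), array([316. , 365.9])]
0.3 [array([316.8, 204.6]), array([316.6, 227.5]), array([316.4, 256.2]), array([315.8, 343. ])]
```

Run:
```python
from h import *
a=np.radians(-13.4); ex=np.array([np.cos(a),np.sin(a),0]);ey=np.array([-ex[1],ex[0],0])
ax=np.array([.507,-.177,.062])+ex*.018; plan(ax+ey*.075-ex*.0227+[0,0,.046],-13.4)
```

```text
t 12.72 pos [ 0.4877 -0.0958  0.2501] yaw -13.58 op 0.0424 F [ 0.8 -0.3 -0.5] q [-0.24 -0.09  1.95 -0.    1.28  1.56]
rows: [ 0.1676 -0.0029  0.71  ] turn -0.001
```

```bash
python3 -m jog '[[0.168,-0.003,0.2,0,0.5],[0.168,-0.003,0.4,0,0.5],[0.168,-0.003,0.6,0,0.5],[0.168,-0.003,0.71,0,0.5],[0.168,-0.003,0.71,0,0.3],[0.168,-0.003,0.71,0,0],[0.168,-0.003,0.71,0,0],[0.168,-0.003,0.71,0,0],[0.168,-0.003,0.71,0,0],[0.168,-0.003,0.71,0,0]]'
python3 -c "
from h import *
plan([.5,0.14,.2],104)
snap('wrist','w11');"
```

```text
clock: 13.55
tool_pos: [0.5217, -0.1032, 0.1103]
tcp_rot: [-3.119, 0.371, -0.0]
force: [4.5, -0.1, -18.0]
opening: 0.0132
t 13.55 pos [ 0.5217 -0.1032  0.1103] yaw -13.57 op 0.0132 F [  4.5  -0.1 -18. ] q [-0.24  0.1   2.03  0.    1.01  1.57]
rows: [-0.3906 -1.1567 -0.4487] turn -0.6532
```

View pics/w11.png

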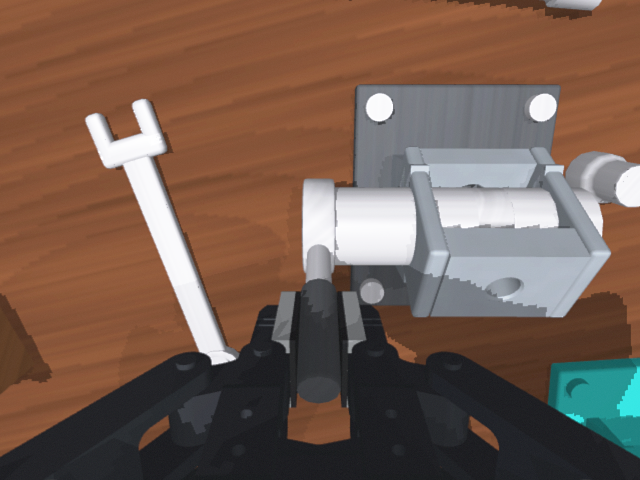

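```bash
python3 -m jog '[[-0.02,0,0.008,0,0],[-0.04,0,0.018,0,0],[-0.06,0,0.028,0,0],[-0.067,0,0.0325,0,0],[-0.067,0,0.0325,0,0],[-0.067,0,0.0325,0,0],[-0.067,0,0.0325,0,0]]'
python3 -c "
from h import *
plan([.5,0.14,.2],104)
snap('wrist','w12');"
```

```text
clock: 14.18
tool_pos: [0.5136, -0.1012, 0.108]
tcp_rot: [3.118, -0.371, 0.017]
force: [6.8, -0.9, -6.6]
opening: 0.0133
t 14.18 pos [ 0.5136 -0.1012  0.108 ] yaw -13.58 op 0.0133 F [ 6.8 -0.9 -6.6] q [-0.24  0.08  2.06  0.    0.99  1.57]
rows: [-0.344  -1.1565 -0.4638] turn -0.6532
```

View pics/w12.png

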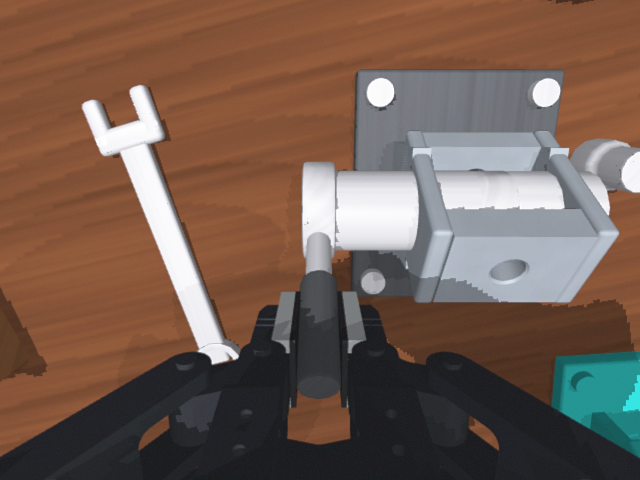

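```bash
cat > th.py <<'E'
from h import *
import json,sys
n,mu,mv,iv,ev=sys.argv[1],*map(float,sys.argv[2:])
a=np.radians(-13.4); ex=np.array([np.cos(a),np.sin(a),0]);ey=np.array([-ex[1],ex[0],0])
w=json.load(open(f'pics/{n}.json'));m=onz(w,mu,mv,.0932);print(m)
ax=m+ex*.018;ax[2]=.062
T=np.linspace(-.4,.6,101)
for r,o in ((.044,iv),(.088,ev)):
    v=[proj(w,ax+ey*.076+r*(np.sin(t-np.pi/6)*ex+np.array([0,0,np.cos(t-np.pi/6)])))[1] for t in T]
    print(r,T[np.argmin(abs(np.array(v)-o))])
E
python3 th.py w12 509 271 272 380; python3 th.py w11 505 288 280 385;python3 th.py w10 425 161.5 155 191.5
```

```text
[ 0.50673027 -0.17672269  0.0932    ]
0.044 0.19999999999999996
0.088 0.15000000000000002
[ 0.50667261 -0.17708288  0.0932    ]
0.044 0.30999999999999994
0.088 0.22999999999999998
[ 0.50717883 -0.17723262  0.0932    ]
0.044 0.25
0.088 0.17999999999999994
```

```bash
python3 -m jog '[[-0.02,0,0.008,0,0],[-0.04,0,0.018,0,0],[-0.055,0,0.025,0,0],[-0.055,0,0.025,0,0],[-0.055,0,0.025,0,0],[-0.055,0,0.025,0,0],[-0.055,0,0.025,0,0],[-0.055,0,0.025,0,0]]'
python3 -c "
from h import *
plan([.5,0.14,.2],104)
snap('wrist','w13');"
```

```text
clock: 14.9
tool_pos: [0.5037, -0.0988, 0.1038]
tcp_rot: [3.118, -0.371, 0.02]
force: [6.4, -0.9, -4.7]
opening: 0.0131
t 14.9 pos [ 0.5037 -0.0988  0.1038] yaw -13.58 op 0.0131 F [ 6.4 -0.9 -4.7] q [-0.24  0.07  2.08  0.    0.98  1.57]
rows: [-0.2921 -1.1564 -0.4842] turn -0.6532
```

View pics/w13.png

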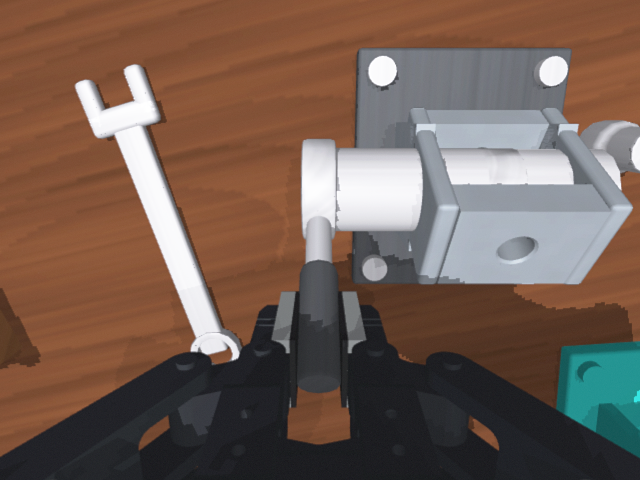

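```bash
python3 th.py w13 517 250 264 375
python3 -m jog '[[0,0,0,0,0.3],[0,0,0,0,0.5],[0,0,0,0,0.5],[0,0,0,0,0.5],[0,0,-0.3,0,0.5],[-0.05,0,-0.6,0,0.5],[-0.05,0,-0.75,0,0.5],[-0.05,0,-0.75,0,0.5],[-0.05,0,-0.75,0,0.5],[-0.05,0,-0.75,0,0.5],[-0.05,0,-0.75,0,0.5]]'
python3 -c "
from h import *
plan([.5,0.14,.2],104)
snap('wrist','w14');
im=cv2.imread('pics/w14.png');cv2.imwrite('pics/w14z.png',cv2.resize(im[80:220,290:490],None,fx=4,fy=4,interpolation=2))"
```

```text
[ 0.50650924 -0.17670496  0.0932    ]
0.044 0.03999999999999998
0.088 0.04999999999999999
clock: 15.87
tool_pos: [0.4878, -0.0951, 0.2486]
tcp_rot: [-3.119, 0.371, 0.001]
force: [-0.6, -0.1, 0.5]
opening: 0.0426
t 15.87 pos [ 0.4878 -0.0951  0.2486] yaw -13.57 op 0.0426 F [-0.6 -0.1  0.5] q [-0.24 -0.09  1.95 -0.    1.28  1.56]
rows: [-0.2163 -1.1571  0.243 ] turn -0.6532
```

View pics/w14z.png

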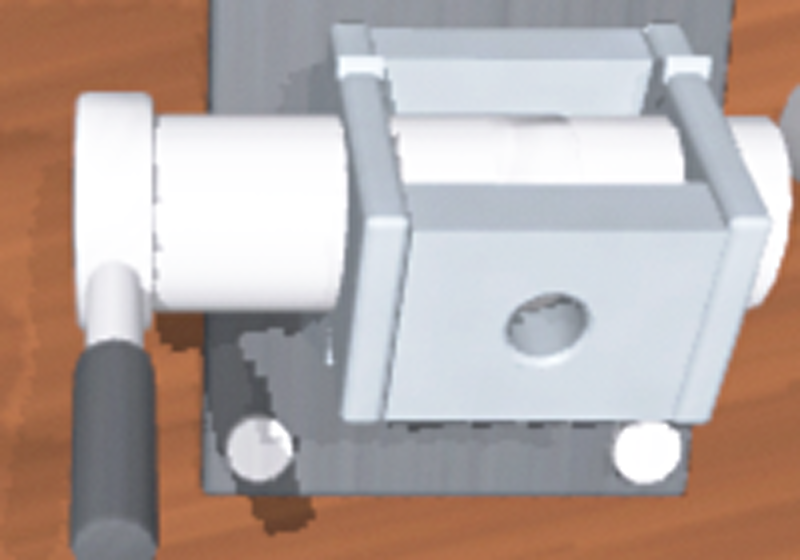

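```bash
python3 th.py w14 427 162 168 215.5
```

```text
[ 0.50650671 -0.17696491  0.0932    ]
0.044 0.02999999999999997
0.088 -0.010000000000000009
```

```bash
python3 -m jog '[[-0.15,-0.9,0,-0.35,0.5],[-0.15,-0.9,0,-0.35,0.5],[-0.15,-0.9,0,-0.35,0.5],[-0.15,-0.9,0,-0.35,0.5],[-0.15,-0.9,0,-0.35,0.5],[-0.15,-0.9,0,-0.35,0.5],[-0.15,-0.9,0,-0.35,0.5],[-0.15,-0.9,0,-0.35,0.5],[-0.15,-0.9,0,-0.35,0.5]]'
python3 -c "
from h import *
plan([.5025,0.138,.25],95.5)"
```

```text
clock: 16.67
tool_pos: [0.5, 0.087, 0.2464]
tcp_rot: [-2.848, -1.323, 0.008]
force: [-0.1, -0.2, 0.1]
opening: 0.043
t 16.67 pos [0.5    0.087  0.2464] yaw 49.82 op 0.043 F [-0.1 -0.2  0.1] q [ 0.12 -0.06  1.93 -0.    1.28  0.82]
rows: [ 0.203  -0.1549 -0.0185] turn -0.2538
```

```bash
python3 -m jog '[[0.203,-0.155,0,-0.254,0.5],[0.203,-0.155,0,-0.254,0.5],[0.203,-0.155,0,-0.254,0.5],[0.203,-0.155,0,-0.254,0.5],[0.203,-0.155,0,-0.254,0.5],[0.203,-0.155,0,-0.254,0.5],[0.203,-0.155,0,-0.254,0.5],[0.203,-0.155,0,-0.254,0.5],[0.203,-0.155,0,-0.254,0.5]]'
python3 -c "
from h import *
plan([.5025,0.138,.25],95.5)
snap('wrist','w15')"
```

```text
clock: 17.42
tool_pos: [0.5033, 0.1376, 0.2471]
tcp_rot: [-2.12, -2.316, 0.005]
force: [-0.0, -0.4, 0.6]
opening: 0.043
t 17.42 pos [0.5033 0.1376 0.2471] yaw 95.06 op 0.043 F [-0.  -0.4  0.6] q [ 0.22 -0.04  1.91 -0.    1.27  0.13]
rows: [ 0.0026 -0.0036 -0.0146] turn -0.0025
```

View pics/w15.png

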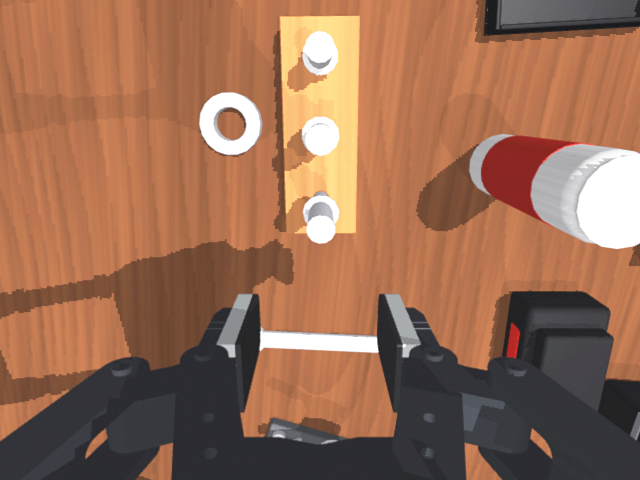

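```bash
python3 -c "
from h import *
import json
c=json.load(open('pics/w15.json'))
for p,z in [((320.5,228.5),.131),((320,134),.131),((320,44),.099)]: print(onz(c,*p,z))
t=onz(c,320.5,228.5,.131); t[2]=.1085+.005-.018
print(t);plan(t,95.2)"
```

```text
[0.50372696 0.13867256 0.131     ]
[0.49831964 0.19625841 0.131     ]
[0.4936526  0.24927769 0.099     ]
[0.50372696 0.13867256 0.0955    ]
t 17.47 pos [0.5035 0.1376 0.2475] yaw 95.06 op 0.0429 F [-0.6 -0.4 -0.3] q [ 0.22 -0.04  1.91  0.    1.27  0.13]
rows: [0.0056 0.0039 0.7598] turn -0.0008
```

```bash
python3 -m jog '[[0.01,0.002,0.2,0,0.5],[0.01,0.002,0.4,0,0.5],[0.01,0.002,0.6,0,0.5],[0.01,0.002,0.7,0,0.5],[0.01,0.002,0.76,0,0.5],[0.01,0.002,0.76,0,0.5],[0.01,0.002,0.76,0,0.5],[0.01,0.002,0.76,0,0.5]]' 50
python3 -c "
from h import *
plan([.5037,.14,.0955],95.2)
snap('wrist','w16')"
```

```text
clock: 18.13
tool_pos: [0.5063, 0.1402, 0.099]
tcp_rot: [2.119, 2.317, 0.004]
force: [0.1, -0.5, 0.0]
opening: 0.0426
t 18.13 pos [0.5063 0.1402 0.099 ] yaw 95.13 op 0.0426 F [ 0.1 -0.5  0. ] q [0.22 0.1  2.05 0.   0.98 0.13]
rows: [ 0.0003 -0.0129  0.0176] turn -0.0004
```

View pics/w16.png

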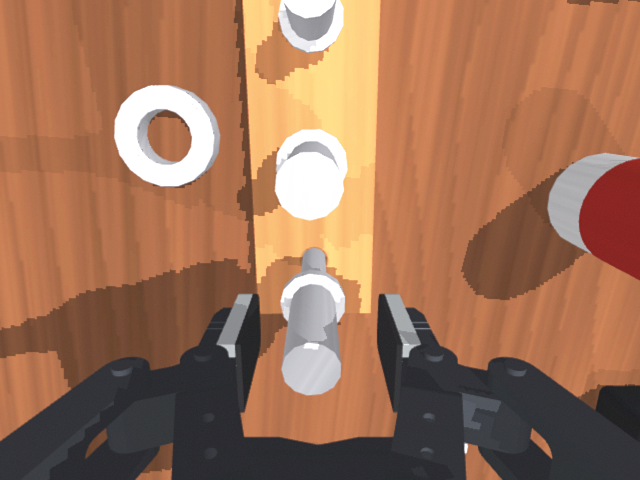

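```bash
python3 -m jog '[[0,-0.012,0.016,0,0.5],[0,-0.012,0.016,0,0.3],[0,-0.012,0.016,0,0],[0,-0.012,0.016,0,0],[0,-0.012,0.016,0,0],[0,-0.012,0.016,0,0],[0,-0.012,0.016,0,0]]' 50
python3 -c "
from h import *
plan([.5037,.14,.0955],95.2)"
python3 -m jog '[[0,0,-0.03,0,0],[0,0,-0.06,0,0],[0,0,-0.1,0,0],[0,0,-0.1,0,0],[0,0,-0.1,0,0],[0,0,-0.1,0,0]]' 50
python3 -c "
from h import *
plan([.5037,.14,.0955],95.2)
snap('wrist','w17');snap('side','s17',(220,210,340,310),5);snap('scene','c17',(330,220,450,320),5)"
```

```text
clock: 18.77
tool_pos: [0.5029, 0.1398, 0.0948]
tcp_rot: [2.119, 2.318, 0.002]
force: [-0.3, 0.7, 4.9]
opening: 0.0166
t 18.77 pos [0.5029 0.1398 0.0948] yaw 95.15 op 0.0166 F [-0.3  0.7  4.9] q [ 0.22  0.1   2.06 -0.    0.97  0.13]
rows: [ 0.0008  0.004  -0.0037] turn -0.0003
clock: 19.27
tool_pos: [0.5023, 0.1396, 0.1142]
tcp_rot: [2.119, 2.319, 0.001]
force: [1.8, 0.8, 0.9]
opening: 0.0168
t 19.27 pos [0.5023 0.1396 0.1142] yaw 95.15 op 0.0168 F [1.8 0.8 0.9] q [ 0.22  0.08  2.05 -0.    1.01  0.13]
rows: [0.0012 0.0072 0.0937] turn -0.0003
```

View pics/w17.png

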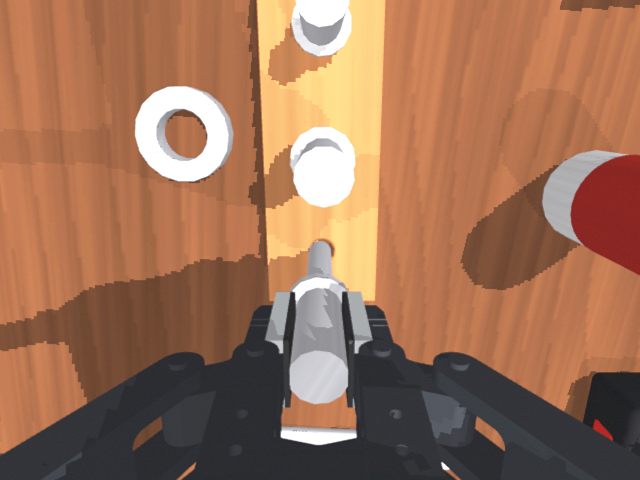

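View pics/s17.png

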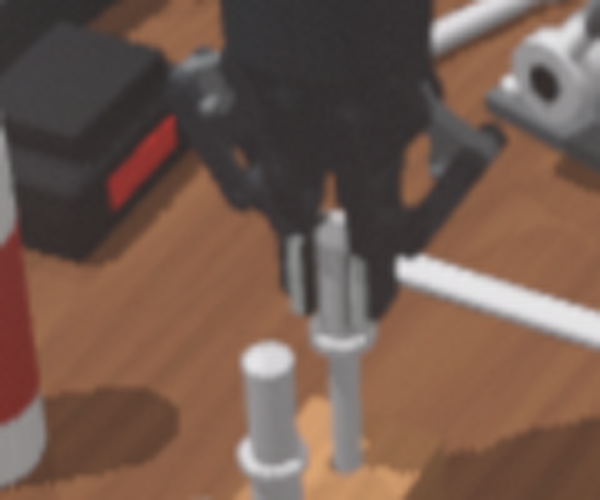

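Pin held and raised 20 mm, its tip still in the block's hole. Tilt it about the rim.

```bash
python3 -m jog '[[-0.03,0,0.001,0,0],[-0.06,0,0.004,0,0],[-0.092,0,0.0075,0,0],[-0.12,0,0.013,0,0],[-0.15,0,0.022,0,0],[-0.176,0,0.03,0,0],[-0.205,0,0.041,0,0],[-0.23,0,0.053,0,0],[-0.255,0,0.067,0,0],[-0.278,0,0.08,0,0],[-0.278,0,0.08,0,0],[-0.278,0,0.08,0,0]]' 50
python3 -c "
from h import *
plan([.5037,.14,.0955],95.2)
snap('wrist','w18');snap('side','s18',(220,190,360,310),5)"
```

```text
clock: 20.42
tool_pos: [0.5074, 0.0834, 0.0978]
tcp_rot: [2.119, 2.318, -0.001]
force: [4.1, 0.4, 4.1]
opening: 0.0166
t 20.42 pos [0.5074 0.0834 0.0978] yaw 95.13 op 0.0166 F [4.1 0.4 4.1] q [ 0.12  0.09  2.08 -0.    0.98  0.03]
rows: [0.2836 0.007  0.0113] turn -0.0004
```

View pics/w18.png

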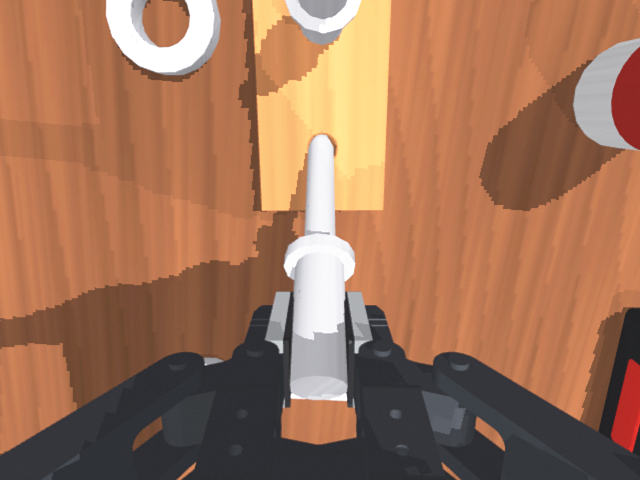

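View pics/s18.png

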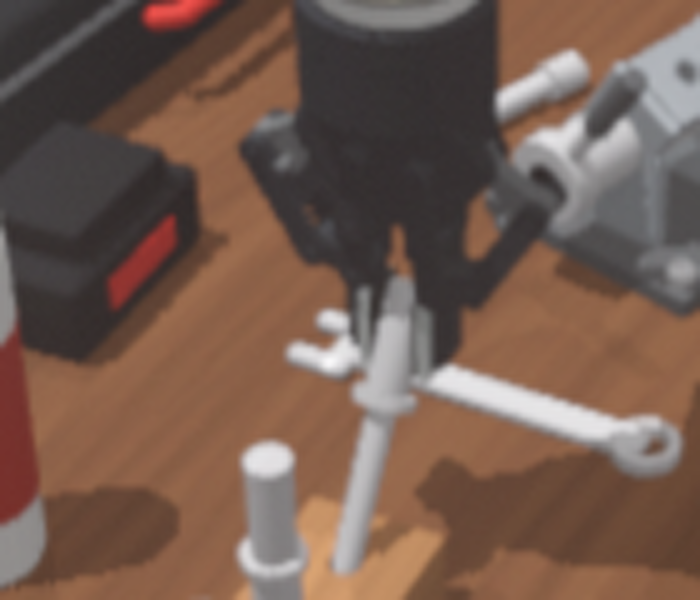

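```bash
python3 -m jog '[[-0.05,0,-0.09,0,0],[-0.1,0,-0.17,0,0],[-0.1,0,-0.35,0,0],[-0.1,0,-0.55,0,0],[-0.1,0,-0.75,0,0],[-0.1,0,-0.75,0,0],[-0.1,0,-0.75,0,0]]' 60
python3 -c "
from h import *
plan([.46,-.166,.25],-13.4)"
```

```text
clock: 21.1
tool_pos: [0.5088, 0.0642, 0.2494]
tcp_rot: [2.118, 2.319, 0.0]
force: [-0.7, -0.5, -1.3]
opening: 0.0166
t 21.1 pos [0.5088 0.0642 0.2494] yaw 95.2 op 0.0166 F [-0.7 -0.5 -1.3] q [ 0.08 -0.06  1.92 -0.    1.28 -0.01]
rows: [-1.1239 -0.3471 -0.0021] turn 0.6033
```

```bash
python3 -m jog '[[-0.9,-0.28,0,0.35,0],[-0.9,-0.28,0,0.35,0],[-0.9,-0.28,0,0.35,0],[-0.9,-0.28,0,0.35,0],[-0.9,-0.28,0,0.35,0],[-0.9,-0.28,0,0.35,0],[-0.9,-0.28,0,0.35,0],[-0.9,-0.28,0,0.35,0],[-0.9,-0.28,0,0.35,0]]' 60
python3 -c "
from h import *
plan([.46,-.166,.23],-13.4)"
```

```text
clock: 21.85
tool_pos: [0.466, -0.1195, 0.2438]
tcp_rot: [-3.017, -0.859, 0.013]
force: [-0.0, -0.2, -1.2]
opening: 0.0163
t 21.85 pos [ 0.466  -0.1195  0.2438] yaw 31.79 op 0.0163 F [-0.  -0.2 -1.2] q [-0.3  -0.11  1.98 -0.    1.28  0.71]
rows: [-0.1475  0.1822  0.0687] turn 0.2511
```

```bash
python3 -m jog '[[-0.147,0.182,0.07,0.251,0],[-0.147,0.182,0.07,0.251,0],[-0.147,0.182,0.07,0.251,0],[-0.147,0.182,0.07,0.251,0],[-0.147,0.182,0.07,0.251,0],[-0.147,0.182,0.07,0.251,0],[-0.147,0.182,0.07,0.251,0],[-0.147,0.182,0.07,0.251,0],[-0.147,0.182,0.07,0.251,0],[-0.147,0.182,0.07,0.251,0]]' 60
python3 -c "
from h import *
plan([.46,-.166,.23],-13.4)
snap('wrist','w19');snap('side','s19',(280,120,420,240),5);snap('scene','c19',(180,130,300,250),5)"
```

```text
clock: 22.68
tool_pos: [0.4623, -0.1658, 0.2319]
tcp_rot: [-3.121, 0.354, 0.007]
force: [0.3, 0.2, -1.3]
opening: 0.0168
t 22.68 pos [ 0.4623 -0.1658  0.2319] yaw -12.94 op 0.0168 F [ 0.3  0.2 -1.3] q [-0.39 -0.09  1.98 -0.    1.25  1.4 ]
rows: [-0.0111  0.0034  0.0093] turn 0.0026
```

View pics/w19.png

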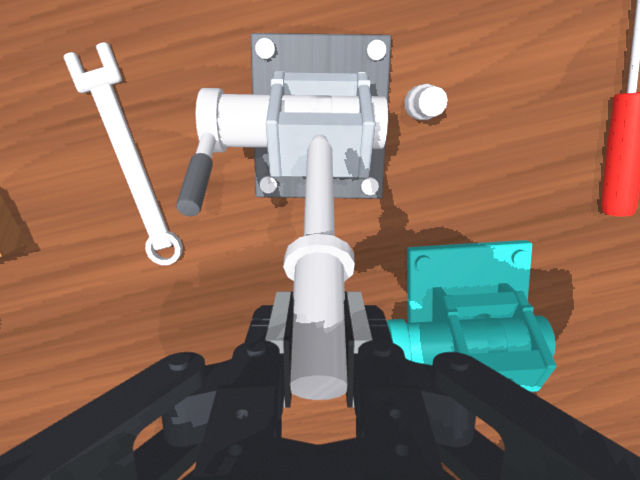

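View pics/s19.png

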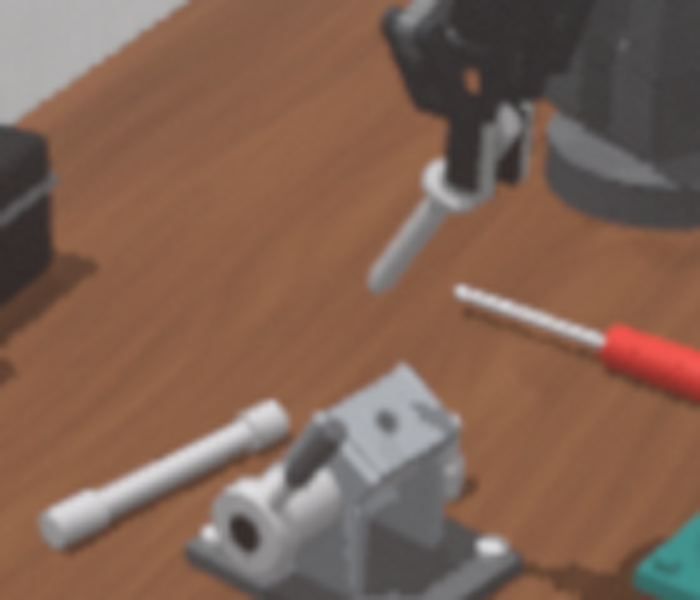

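View pics/c19.png

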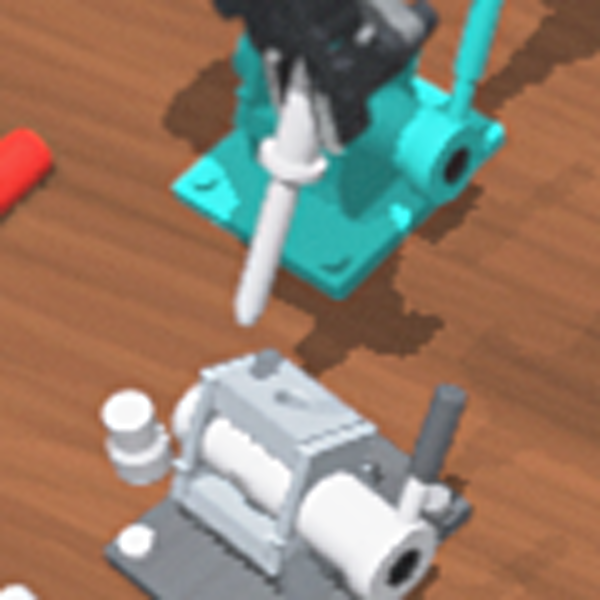

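Run:
```python
from h import *
import cv2
im=cv2.imread('pics/w19_full.png');cv2.imwrite('pics/w19z.png',cv2.resize(im[120:300,250:390],None,fx=4,fy=4,interpolation=2)[:600])
im=cv2.imread('pics/w19_full.png');cv2.imwrite('pics/w19y.png',cv2.resize(im[120:410,270:370],None,fx=2,fy=2,interpolation=2)[:600])
```

```text
(no output)
```

View pics/w19z.png

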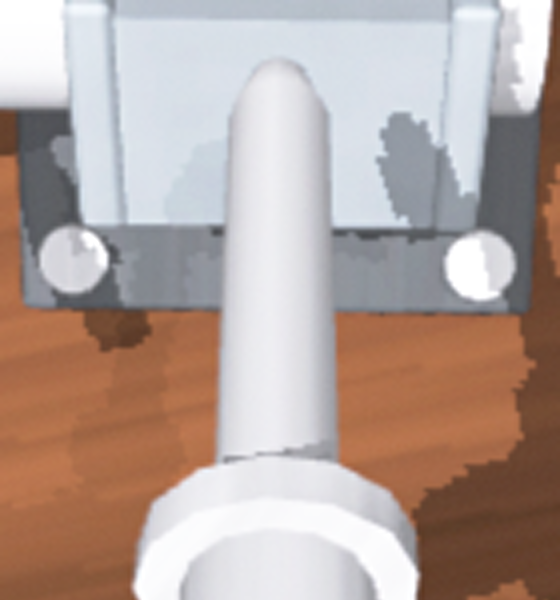

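```bash
cat > pin.py <<'E'
from h import *
import json,sys
from scipy.optimize import fsolve,least_squares
C=np.array([[-3e-4,.9591,.2831,.07154],[1,4e-4,-3e-4,-.00035],[-4e-4,.2831,-.9591,-.14229],[0,0,0,1]])
def solve(n,vt,vu,vc):
    c=dict(json.load(open(f'pics/{n}.json')));c['pose']=C
    def pts(x0,al,z0):
        u=np.array([np.sin(al),0,np.cos(al)]);p=np.array([np.cos(al),0,-np.sin(al)]);g=np.array([x0,0,z0]) # g= collar underside
        return g+74e-3*u+3.5e-3*p,g+13e-3*p,g-5e-3*u+13e-3*p
    f=lambda q:[proj(c,P)[1]-v for P,v in zip(pts(*q),(vt,vu,vc))]
    r=least_squares(f,[.016,.52,.01],x_scale=[.01,.1,.01]).x
    return r
if __name__=='__main__':
    n=sys.argv[1];r=solve(n,*map(float,sys.argv[2:5])); print('collar x,alpha,z',r, 'deg',np.degrees(r[1]))
    # constraint version: grasp dist known 32mm: collar=(x0+.0318 sin, -.018+.0318cos)
    c=dict(json.load(open(f'pics/{n}.json')));c['pose']=C
    def f(q):
        x0,al=q;u=np.array([np.sin(al),0,np.cos(al)]);p=np.array([np.cos(al),0,-np.sin(al)]);g=np.array([x0,0,-.018])+.0318*u
        return [proj(c,g+.074*u+.0035*p)[1]-float(sys.argv[2]),proj(c,g+.013*p)[1]-float(sys.argv[3]),proj(c,g-.005*u+.013*p)[1]-float(sys.argv[4])]
    q=least_squares(f,[0,.52],x_scale=[.01,.1]);x0,al=q.x;print(x0,np.degrees(al),q.fun)
    u=np.array([np.sin(al),0,np.cos(al)]);print('tip',np.array([x0,0,-.018])+.1058*u,'collar',np.array([x0,0,-.018])+.0318*u)
E
python3 pin.py w19 135 234.5 244.5
```

```text
collar x,alpha,z [0.0135533  0.61881843 0.02881354] deg 35.455684365332935
0.002085796969424726 31.403019448211435 [ 0.02487258 -0.35491358  0.33056622]
tip [0.05721337 0.         0.07230277] collar [0.01865533 0.         0.00914204]
```

```bash
cat > ins.py <<'E'
from h import *
import sys
s=float(sys.argv[1])
a=np.radians(-13.4); ex=np.array([np.cos(a),np.sin(a),0]);ey=np.array([-ex[1],ex[0],0]); k=np.array([0,0,1])
m=np.array([.5067,-.1769,.0932]); ax=-.5*ex+.866*k
P=m+ax*s-ex*.0572+k*.0723
plan(P,-13.4)
E
python3 ins.py .015
```

```text
t 22.83 pos [ 0.4633 -0.1662  0.2333] yaw -12.98 op 0.0166 F [-0.2  1.3 -0.9] q [-0.4  -0.09  1.98 -0.    1.25  1.4 ]
rows: [-0.0997  0.0009  0.274 ] turn 0.0023
```

```bash
python3 -m jog '[[-0.1,0.001,0.05,0.0023,0],[-0.1,0.001,0.15,0.0023,0],[-0.1,0.001,0.25,0.0023,0],[-0.1,0.001,0.274,0.0023,0],[-0.1,0.001,0.274,0.0023,0],[-0.1,0.001,0.274,0.0023,0],[-0.1,0.001,0.274,0.0023,0],[-0.1,0.001,0.274,0.0023,0]]' 60
python3 ins.py .015
python3 -c "
from h import *
snap('wrist','w20');snap('side','s20',(300,140,420,240),5);snap('scene','c20',(180,150,300,250),5)"
```

```text
clock: 23.5
tool_pos: [0.4453, -0.1626, 0.1806]
tcp_rot: [3.119, -0.368, 0.004]
force: [1.4, 0.1, -1.3]
opening: 0.0169
t 23.5 pos [ 0.4453 -0.1626  0.1806] yaw -13.44 op 0.0169 F [ 1.4  0.1 -1.3] q [-0.4  -0.08  2.08  0.    1.15  1.4 ]
rows: [-0.0084 -0.0015  0.0104] turn -0.0002
```

View pics/w20.png

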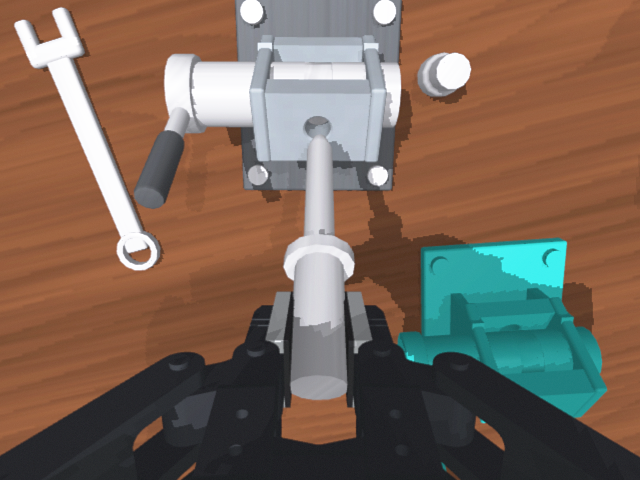

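View pics/s20.png

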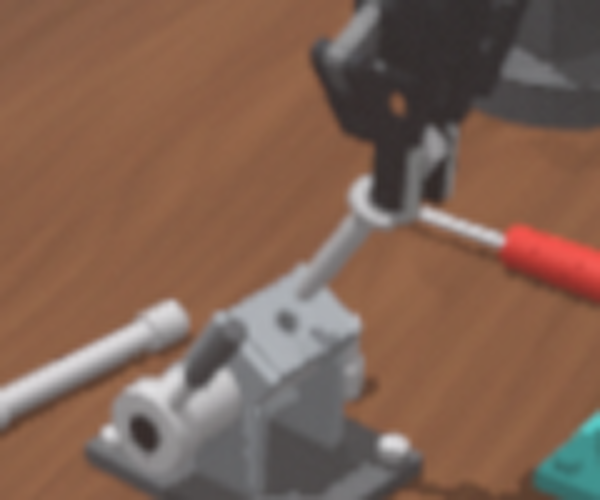

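View pics/c20.png

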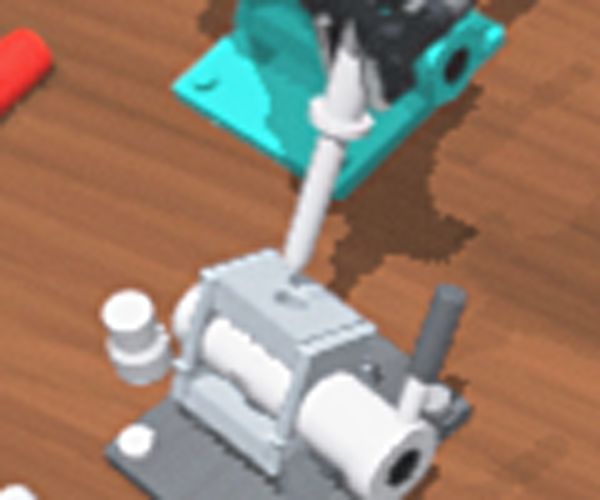

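```bash
python3 ins.py .015
python3 - <<'E'
from h import *
import json
im=cv2.imread('pics/w20_full.png');cv2.imwrite('pics/w20z.png',cv2.resize(im[90:270,240:400],None,fx=3.3,fy=3.3,interpolation=2))
c=json.load(open('pics/w20.json')); print(onz(c,318,126.5,.0932))
s=read_state();M=R.from_rotvec(s['tcp_rot']).as_matrix();c2=calibration('wrist')
print(M.T@(onz(c2,318,126.5,.0932)-s['tool_pos']))
E
python3 pin.py w20 135 234.5 244.5
```

```text
t 23.65 pos [ 0.4449 -0.1624  0.18  ] yaw -13.44 op 0.0166 F [-0.2 -0.2 -0.9] q [-0.4  -0.08  2.08  0.    1.15  1.4 ]
rows: [-0.0059 -0.0011  0.0076] turn -0.0002
[ 0.50756363 -0.17725051  0.0932    ]
[ 0.06374301 -0.00024302  0.08690465]
collar x,alpha,z [0.0135533  0.61881843 0.02881354] deg 35.455684365332935
0.002085796969424726 31.403019448211435 [ 0.02487258 -0.35491358  0.33056622]
tip [0.05721337 0.         0.07230277] collar [0.01865533 0.         0.00914204]
```

View pics/w20z.png

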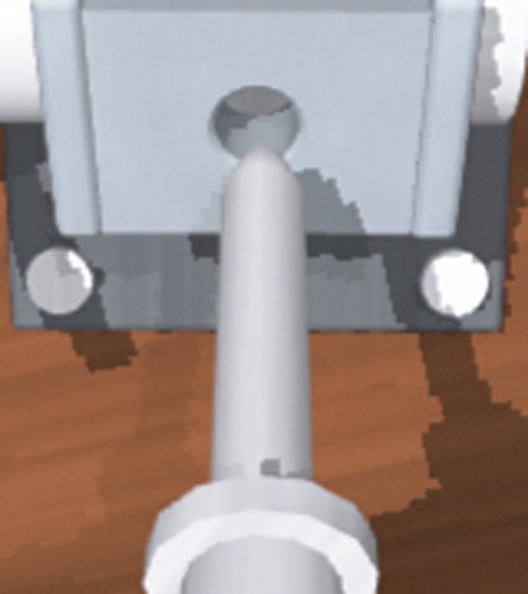

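```bash
python3 -m jog '[[-0.006,-0.001,0.005,0,0],[0.003,-0.001,0.022,0,0],[0.013,-0.001,0.04,0,0],[0.0225,-0.001,0.056,0,0],[0.0325,-0.001,0.073,0,0],[0.0425,-0.001,0.09,0,0],[0.0525,-0.001,0.1076,0,0],[0.0525,-0.001,0.1076,0,0],[0.0525,-0.001,0.1076,0,0],[0.0525,-0.001,0.1076,0,0]]' 60
python3 ins.py -.008
python3 -c "
from h import *
snap('wrist','w21');snap('side','s21',(300,140,420,240),5);snap('scene','c21',(180,150,300,250),5)
im=cv2.imread('pics/w21.png');cv2.imwrite('pics/w21z.png',cv2.resize(im[90:270,240:400],None,fx=3.3,fy=3.3,interpolation=2))"
```

```text
clock: 24.48
tool_pos: [0.4545, -0.1644, 0.1575]
tcp_rot: [-3.12, 0.368, 0.0]
force: [0.0, 0.3, -0.7]
opening: 0.0167
t 24.48 pos [ 0.4545 -0.1644  0.1575] yaw -13.44 op 0.0167 F [ 0.   0.3 -0.7] q [-0.4  -0.04  2.08  0.    1.1   1.41]
rows: [ 0.0024  0.0004 -0.0053] turn -0.0002
```

View pics/w21z.png

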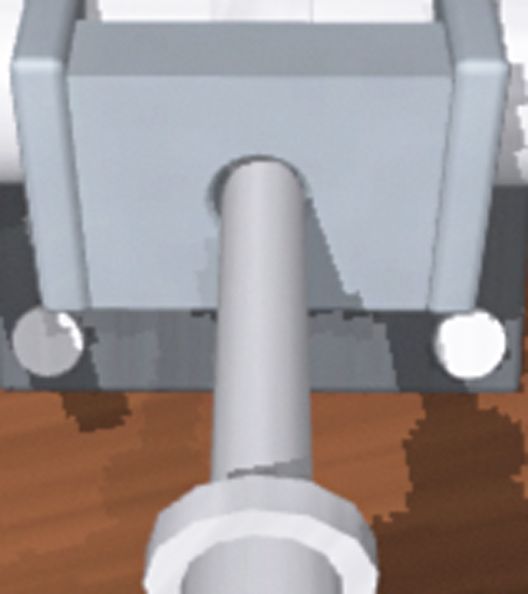

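View pics/s21.png

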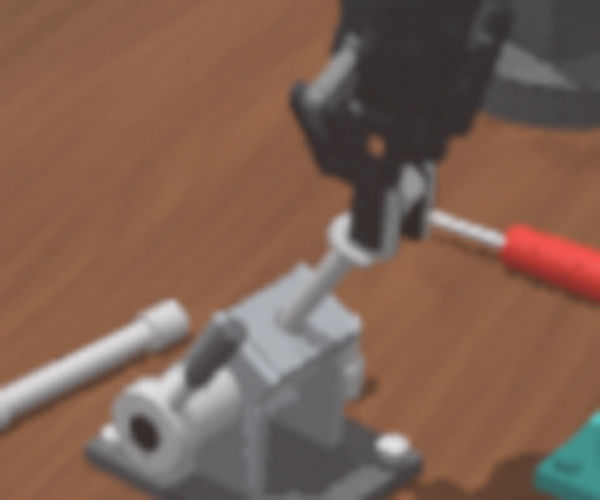

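View pics/c21.png

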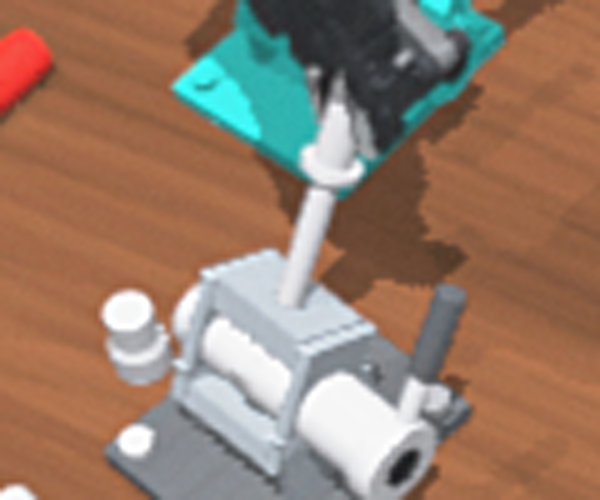

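```bash
python3 -m jog '[[0.01,-0.002,0.017,0,0],[0.02,-0.002,0.035,0,0],[0.03,-0.002,0.052,0,0],[0.04,-0.002,0.069,0,0],[0.05,-0.002,0.0866,0,0],[0.05,-0.002,0.0866,0,0],[0.05,-0.002,0.0866,0,0]]' 40
python3 ins.py -.028
python3 -c "
from h import *
snap('wrist','w22')
im=cv2.imread('pics/w22.png');cv2.imwrite('pics/w22z.png',cv2.resize(im[90:270,240:400],None,fx=3.3,fy=3.3,interpolation=2))"
```

```text
clock: 25.22
tool_pos: [0.4642, -0.1663, 0.1398]
tcp_rot: [-3.12, 0.368, 0.001]
force: [0.5, -0.1, -0.7]
opening: 0.0163
t 25.22 pos [ 0.4642 -0.1663  0.1398] yaw -13.44 op 0.0163 F [ 0.5 -0.1 -0.7] q [-0.39 -0.    2.08  0.    1.06  1.41]
rows: [ 0.003   0.0025 -0.0073] turn -0.0002
```

View pics/w22z.png

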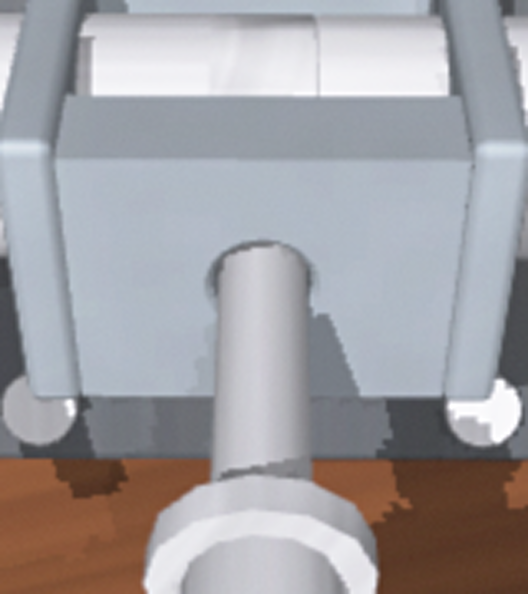

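Well centred, no force. Continue.

```bash
python3 -m jog '[[0.01,0,0.017,0,0],[0.02,0,0.035,0,0],[0.03,0,0.052,0,0],[0.04,0,0.069,0,0],[0.05,0,0.0866,0,0],[0.05,0,0.0866,0,0],[0.05,0,0.0866,0,0]]' 40
python3 ins.py -.048
python3 -m jog '[[0.01,0,0.017,0,0],[0.02,0,0.035,0,0],[0.03,0,0.052,0,0],[0.03,0,0.052,0,0],[0.03,0,0.052,0,0]]' 40
python3 ins.py -.06
python3 -c "
from h import *
snap('wrist','w23')
snap('side','s23',(300,140,420,240),5);
im=cv2.imread('pics/w23.png');cv2.imwrite('pics/w23z.png',cv2.resize(im[90:270,240:400],None,fx=3.3,fy=3.3,interpolation=2))"
```

```text
clock: 25.85
tool_pos: [0.4741, -0.1687, 0.1226]
tcp_rot: [-3.12, 0.368, 0.001]
force: [-0.4, 0.2, 0.0]
opening: 0.0166
t 25.85 pos [ 0.4741 -0.1687  0.1226] yaw -13.44 op 0.0166 F [-0.4  0.2  0. ] q [-0.39  0.04  2.08  0.    1.03  1.41]
rows: [ 0.0021  0.0023 -0.0065] turn -0.0002
clock: 26.27
tool_pos: [0.4801, -0.1701, 0.1123]
tcp_rot: [-3.12, 0.368, -0.0]
force: [1.2, 0.3, -1.5]
opening: 0.0164
t 26.27 pos [ 0.4801 -0.1701  0.1123] yaw -13.44 op 0.0164 F [ 1.2  0.3 -1.5] q [-0.39  0.06  2.07  0.    1.01  1.42]
rows: [ 0.0013  0.0023 -0.006 ] turn -0.0002
```

View pics/w23z.png

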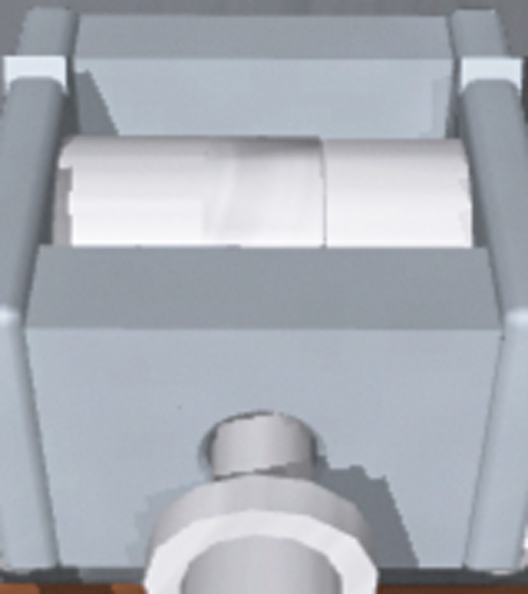

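View pics/s23.png

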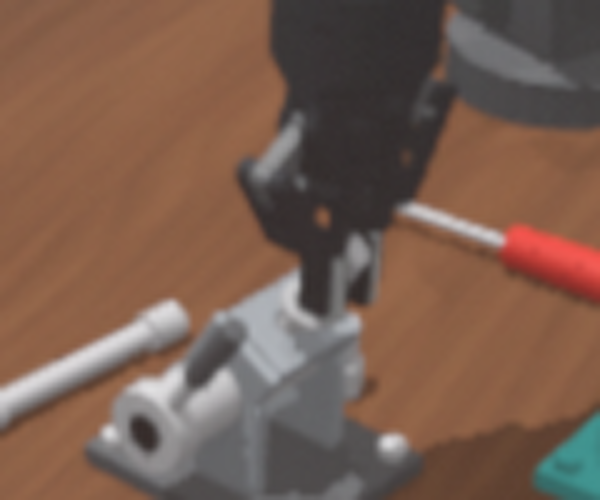

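```bash
python3 -m jog '[[0.01,0,0.017,0,0],[0.02,0,0.035,0,0],[0.027,0,0.047,0,0],[0.033,0,0.057,0,0],[0.035,0,0.0606,0,0],[0.035,0,0.0606,0,0],[0.035,0,0.0606,0,0]]' 40
python3 ins.py -.074
python3 -c "
from h import *
snap('wrist','w24')
snap('side','s24',(300,140,420,240),5);snap('scene','c24',(180,150,300,250),5)
im=cv2.imread('pics/w24.png');cv2.imwrite('pics/w24z.png',cv2.resize(im[150:330,240:400],None,fx=3.3,fy=3.3,interpolation=2))"
```

```text
clock: 26.95
tool_pos: [0.4869, -0.1718, 0.1009]
tcp_rot: [3.12, -0.368, -0.0]
force: [-1.3, 0.5, 5.7]
opening: 0.0164
t 26.95 pos [ 0.4869 -0.1718  0.1009] yaw -13.44 op 0.0164 F [-1.3  0.5  5.7] q [-0.39  0.09  2.07 -0.    0.99  1.42]
rows: [ 0.0015  0.002  -0.0024] turn -0.0002
```

View pics/w24z.png

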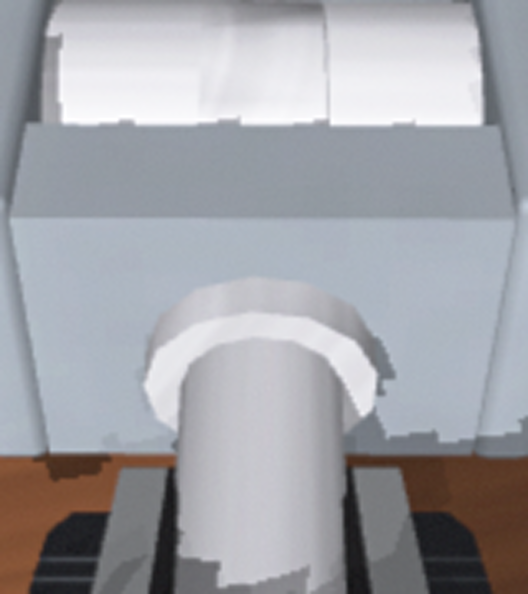

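View pics/s24.png

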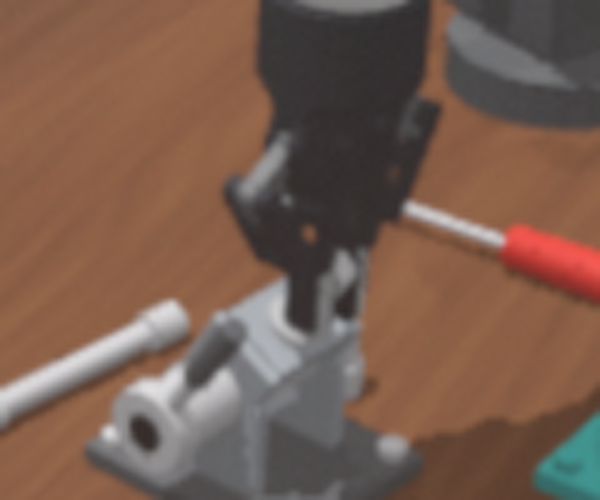

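```bash
python3 -m jog '[[0.005,0,0.0087,0,0],[0.008,0,0.014,0,0],[0.008,0,0.014,0,0],[0.008,0,0.014,0,0]]' 40
python3 ins.py -.074
```

```text
clock: 27.43
tool_pos: [0.4872, -0.1719, 0.1008]
tcp_rot: [-3.12, 0.367, 0.005]
force: [-14.1, 4.0, 25.6]
opening: 0.0167
t 27.43 pos [ 0.4872 -0.1719  0.1008] yaw -13.43 op 0.0167 F [-14.1   4.   25.6] q [-0.39  0.09  2.07 -0.    0.99  1.42]
rows: [-0.0003  0.0017 -0.0029] turn -0.0001
```

```bash
python3 -m jog '[[-0.006,0,-0.01,0,0],[-0.006,0,-0.01,0,0],[-0.006,0,-0.01,0,0.3],[-0.006,0,-0.01,0,0.5],[-0.006,0,-0.01,0,0.5],[-0.006,0,-0.01,0,0.5],[-0.006,0,-0.2,0,0.5],[-0.006,0,-0.4,0,0.5],[-0.006,0,-0.6,0,0.5],[-0.006,0,-0.8,0,0.5],[-0.006,0,-0.8,0,0.5],[-0.006,0,-0.8,0,0.5]]' 40
python3 ins.py -.074
python3 -c "
from h import *
snap('wrist','w25')
snap('side','s25',(300,140,420,240),5);snap('scene','c25')
im=cv2.imread('pics/w25.png');cv2.imwrite('pics/w25z.png',cv2.resize(im[20:240,180:420],None,fx=3,fy=3,interpolation=2)[:600])"
```

```text
clock: 28.43
tool_pos: [0.4892, -0.1726, 0.2611]
tcp_rot: [3.118, -0.368, 0.011]
force: [0.4, -0.0, -1.6]
opening: 0.0422
t 28.43 pos [ 0.4892 -0.1726  0.2611] yaw -13.44 op 0.0422 F [ 0.4 -0.  -1.6] q [-0.39 -0.06  1.9   0.    1.29  1.42]
rows: [-1.670e-02 -3.000e-04  7.986e-01] turn -0.0002
```

View pics/w25z.png

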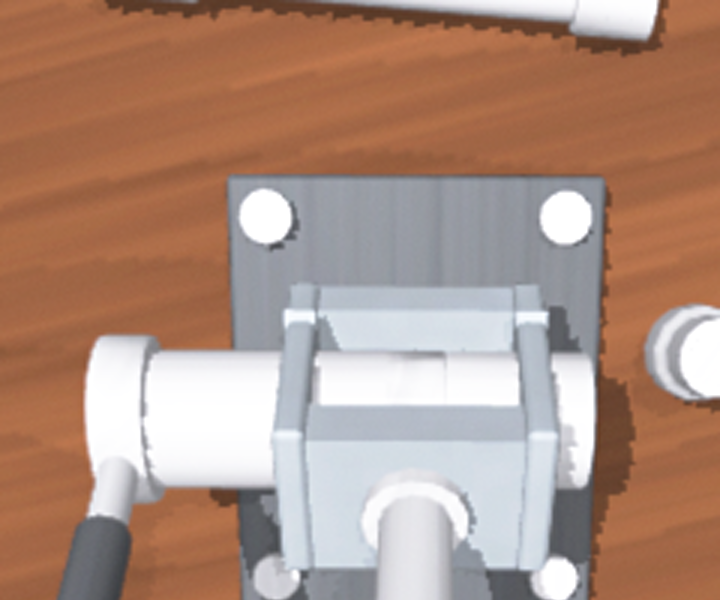

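View pics/s25.png

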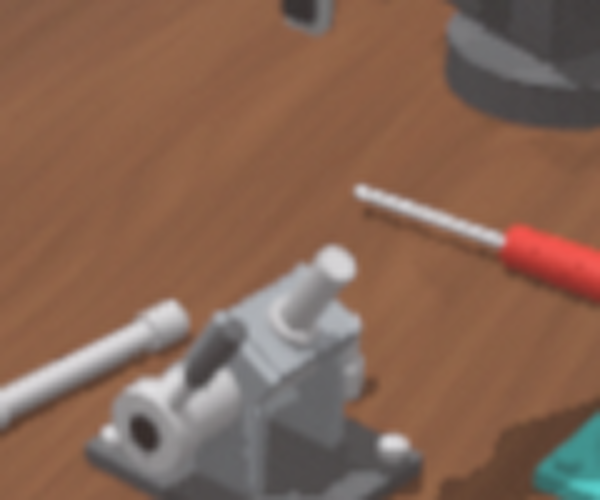

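View pics/c25.png

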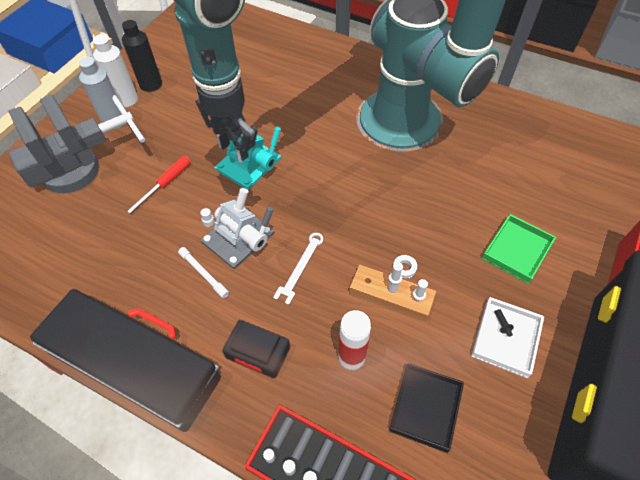

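```bash
python3 -c "
from h import *
im=cv2.imread('pics/w25.png');cv2.imwrite('pics/w25y.png',cv2.resize(im[120:270,160:360],None,fx=4,fy=4,interpolation=2))"
```

```text
(no output)
```

View pics/w25y.png

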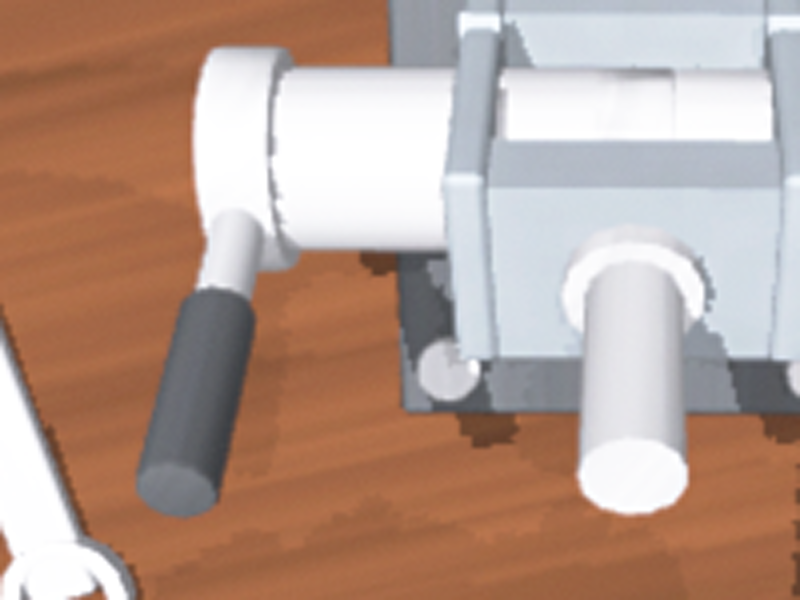

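Run:
```python
from h import *
import json
a=np.radians(-13.4); ex=np.array([np.cos(a),np.sin(a),0]);ey=np.array([-ex[1],ex[0],0]);k=np.array([0,0,1])
w=json.load(open('pics/w25.json'));m=np.array([.5067,-.1769,.0932])
print(proj(w,m+.05*(-.5*ex+.866*k)),proj(w,m+.055*(-.5*ex+.866*k)))
for t in (-.1,0,.1): print(t,proj(w,m+ex*.018-k*.0312+ey*.076+.088*(np.sin(t-np.pi/6)*ex+k*np.cos(t-np.pi/6))))
from station import finish_job
print(finish_job())
```

```text
[318.51992734 237.59287322] [318.53880137 243.18113082]
-0.1 [204.32369846 248.67228833]
0 [201.58756169 240.0586532 ]
0.1 [198.98370499 230.04082244]
the job is handed in; nothing more can be done
None
```

The cross pin is through the yoke and sleeve with its collar home, and I handed the job in at about 28.5 s of the 72 s allowed. `finish_job` gives no verdict, so the results below are my own checks.

- **Plug:** I pulled it out along the leaning axis and put it in the aluminium tray. The last scene picture shows it lying inside the tray.
- **Sleeve:** My first turn stopped about 0.18 rad short, so I gripped the tommy bar again and turned it further. The final wrist picture puts it within about 0.03 rad of lined up.
- **Cross pin:** I tilted it about 31° in the grip by bearing its tip against the rim of its block hole, then fed it into the yoke almost without force. A firm push met about 29 N with no further travel. After release, the handle's end was within about 1.5 pixels (1–2 mm) of where it should be with the collar home.
- **Other things on the bench:** In the last scene picture the short and stepped pins are standing in the block. The bystanders show no visible shift, and the gripper is clear of everything.

**Disagreement between cameras:** The wrist camera and the scene and side pair differed by about 4 mm on the hole's position. I used the wrist camera's value, and the easy insertion fits that choice.

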